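Lift the split ring out of a lens cell with a hook pick

TASK

On the optical bench, take the hook pick from its fork stand, hook its toe under the end of the split retaining ring that overhangs the milled slot, and lift that end up with the pick until the ring snaps out past both spring latches. Hang the pick back in the fork stand as it was, and lay the loose ring flat in the white tray. Do not touch the glass lens, and leave the other loose items where they are.

Things in the scene. Friction and masses are not known exactly. Their poses are not given: they have to be found in the camera images.
- cell: Fixed black round lens cell, 124 mm across, rim top 36 mm high; origin at the centre of its underside, z up. Its bore (98 mm across) has a ledge at 28 mm height, 36 to 49 mm from the axis, on which the split ring lies, held down by two spring latches on the rim. Four foot clamps, 15 mm high with screws, reach out to 82 mm from the axis.
- slot (a point): Slot floor, midway in the ring's gap (cell x 42.5, y -13.5, height 21 mm; cell axes). The slot is a pocket in the ledge, open above, cell x 36 to 53, y -20 to 20 mm. With the pick's shaft over this point and the toe along cell +y it goes down freely; moved along +y some 15 mm the toe slides under the ring's end until the shaft meets it. Room there between floor and ring: 7 mm, for the 4 mm toe.
- stop_pin (a point): Middle of a fixed steel pin, 4.4 mm thick, top 33 mm high, that stands in the ring's gap against its other end and keeps the ring from turning.
- latch_a (a point): Spring latch at +75 deg from cell +x (towards +y), 50 mm from the axis: round steel nose, 10 mm across, in a housing 18 mm wide, 50 mm high. It reaches 3 mm over the ring's outer edge. Pushed up by the ring it gives way up and outward (3 to 5 N), then springs back under the ring, which so stays up, its underside 44 mm high here. Point: rest position of the nose's centre, 39 mm high.
- latch_b (a point): The second latch, the same, at -55 deg from cell +x. Pulling up the ring's end takes some 5 to 15 N; the end must rise some 20 to 30 mm before both latches have let go.
- lens: Clear glass lens, 68 mm across, fixed in the middle of the cell; origin at the centre of its underside. Its domed top is 26 mm above the bench, lower than the ring's underside. Must not be touched.
- ring_centre (a point): Centre of the split ring, half-way up its thickness. The ring is a rigid steel C, 96 mm outside, 82 mm inside, 6 mm thick, about 80 g, z normal to its plane; at the start it lies flat on the cell's ledge with its axes along the cell's. Its gap runs from -36 to +6 deg from its x axis (towards its y).
- ring_end (a point): On the ring, the middle of its section close to the end to lift (at +8 deg, 44.5 mm from its centre, 1.5 mm from the end face), with the ring's axes. At the start this end overhangs the slot.
- ring_grip (a point): On the ring, the middle of its section at +16 deg, 44.5 mm from its centre, with the ring's axes: a good place to take the freed ring across its 7 mm width (radially). With the ring snapped out past both latches, its underside here stands about 12 mm above the rim.
- stand: Fixed fork stand: black horizontal fork on a post, top face 85 mm high; origin at bench height below the pick's seat. The fork's slot, 12 mm wide, runs along stand x and opens to -x (prong ends at x = -22 mm); fork 48 mm wide. Lips 3 mm high surround the seat with 4 mm of play round the pick's collar. Post at x = +45 mm, below the fork but for a screw head 6 mm high.
- stand_seat (a point): Seat of the pick on the fork's top face (85 mm above the bench), with the stand's axes.
- pick_grip (a point): Middle of the pick's upright square aluminium handle (14 x 14 x 55 mm); z up along the handle, x along the toe. At the start the pick hangs in the fork with its x along the stand's +y. Below it a square collar, 26 mm wide, its underside 30 mm below this point, 5 mm thick; then a 6 mm round shaft, down to 65 mm below the collar. 90 g.
- pick_toe (a point): Tip of the pick's toe, a flat foot 4 mm thick and 5 mm wide that points along the pick's x from the shaft's lower end. The point is at its free end, half-way up its thickness: 13 mm from the handle's axis, 94 mm below the handle's middle, 64 mm below the collar's underside. The foot's underside is 2 mm lower.
- pick_collar (a point): Centre of the underside of the pick's collar, which rests on the fork's seat when it hangs there.
- tray: Fixed white square tray, 155 x 155 x 18 mm outside, walls and floor 4 to 5 mm thick; origin at the centre of its underside.
- lens_cap: Bystander: loose black lens cap, 56 mm across, 12 mm high; origin at the centre of its underside.
- spare_post: Bystander: loose steel post lying on the bench, 12.7 mm thick and 75 mm long along its x; origin at its underside.
- driver: Bystander: loose screwdriver with a black handle, lying along its x; origin at its underside.
- screw_box: Bystander: loose clear plastic box, 60 x 80 x 28 mm, open; origin at the centre of its underside.
- ring: The split ring itself (see ring_centre); origin at the centre of its underside.
- pick: The pick itself (see pick_grip); origin at the centre of its collar's underside.
There are look-alikes about, which are no part of the job. Of the things like the ring, leave any that is purple or yellow; of the rest the smaller one is meant.

How it is judged:
By the outcome, as a careful person would: the job done as asked, in the order asked, and still so for the second after the job is handed in, with the robot touching nothing.
It also fails if it takes over 72 s, if anything falls off the work surface, if the arm or the gripper's body presses on something with over 40 N, if the wrist force passes 120 N, or if a joint passes its speed limit or range.

ROBOT

A 7-joint arm with a two-finger parallel gripper is mounted at the origin on the work surface. World frame = base frame: x ahead of the robot, y to its left, z up, the work surface at z = 0. Lengths are in mm, angles in rad, forces in N, time in s.
With the tool pointing down it reaches from about 375 to 925 mm from the base axis. Payload 3.1 kg.
Tool frame: the origin (TCP) lies on the centre line of the jaws, within the pads' length; the fingertips stand 25 mm ahead of it and the grasp point (between the pads) lies 6 mm ahead of it; z points along the fingers, y is the line along which they close (so a half turn about z gives the same grasp; the last joint's range is limited). The gripper opens to 85 mm and grips with 20 to 120 N. Pads are 22 mm wide; open, the fingers measure 114 mm over their backs; the gripper's body (76 mm by 85 mm) begins 54 mm behind the grasp point. The pads swing forward as they close: fully open they stand 13 mm farther back than shut.
Start: joints at [-1.327, 0.383, 0.044, 1.598, -0.018, 1.161, -0.05], TCP at [217.848, 612.41, 256.269] pointing down, gripper open.
Joint ranges: [-2.61, 2.61], [-0.41, 2.15], [-1.48, 1.57], [0, 2.5], [-1.57, 4.71], [0.05, 1.97], [-2.85, 2.85]. Speed limits (rad/s): [2.79, 2.79, 3.14, 3.14, 3.14, 3.14, 3.14].

INTERFACE

Orientations are given as a unit quaternion [x, y, z, w].
In Python, from bench import robot gives the robot as it stands. The module is installed in compiled form; this text tells all that it offers.
- The arm moves only by the tool arm_command, never from a script. Its argument "targets" is a list of rows, each a list of 7 numbers: the finger opening in m, from 0 to 0.0854, then the shift along the tool's x, y, z in m, then the turn, a rotation vector about the tool's x, y, z in rad. A call has 1 to 5 rows; each row shifts and turns the commanded pose from where the row before left it, along the tool's axes as they then stand; what a row does not reach is not made up. A row lasts 1/12 s, in which the tool goes at most 41.7 mm and 7.16 degrees, less where a joint would pass 70% of its speed; a pose out of reach is approached as far as the arm can. A call is refused whole if a number of a shift passes 0.0417 or a number of a turn 0.125, either way. A call with a gripper value outside its range is refused whole. The fingers move at their own pace and stop on an object; "newtons" is the grip in N (left out, the last holds). Time passes only in rows, so rows that do not move let the fingers close. It gives the time, the measured TCP pose, the force, the opening and the grip force at its end, in the units of the state.
- robot.get_state(): the state, without advancing time (a new reading comes with each control period).
- robot.grab_frame(name): name is "scene" or "top" or "wrist"; returns a dict with "img" (420x560x3 uint8, red, green, blue), "camera_matrix" (3x3 intrinsics, pixels), "rvec" (rotation vector, rad) and "tvec" (3), from world to camera coordinates, as OpenCV has them. Camera axes: x right, y down, z forward; pixel columns grow to the right and rows downward; lengths in mm; the calibration is good to about 2 mm. The wrist camera is an equidistant fisheye: a pixel r from the principal point sees the ray r / f radians off the axis. A picture is of the moment at which its call begins. There is no depth.
- robot.sign_off(): hands the job in; it is judged then, once.
Trained networks look in a picture, given as the dict that the camera call returned (one of the last four; its "shot" number tells which), for a name from the list of things; names that differ only in an ending like _2 or _b are one class to them, and where a whole thing is asked for, a point or a joint stands for the part that bears it (a point fixed in the world has none). Each returns a list of dicts, best first, with "conf" (0 to 1); they miss things now and then, are a little off and sometimes report something else, mostly with a low value. They report only what shows in the picture. A call takes as long as a camera call. They do not tell look-alikes from the thing itself.
- robot.find_in(picture, query): "bbox" ([left, top, right, bottom] in pixels, round what is visible of it).
- robot.landmark_of(picture, query): "xy" ([column, row] in pixels: a listed point, or the origin of a listed thing).
The state is a dict: "time": time; "joints": joint angles; "joint_vel": joint speeds; "joint_torque": joint torques, N m; "eef_pos": TCP position; "tcp_rot": TCP orientation; "force": force on the tool from outside, world axes, zero at the start; "moment": the same for the moment, N m; "gripper_width": finger opening in mm; "gripper_force": force on a finger pad.
Only numpy, scipy, OpenCV 4.12 (cv2) and the standard library are available. Lean on these libraries where they do the work, as an engineer would, in place of code of your own. Each camera call takes 0.05 s, during which the arm holds its last target. There are 200 camera calls.

## Working session

There is one attempt and no reset: what is moved stays moved. The work goes in short steps, Python scripts to look and compute and a tool call to move; the robot and the scene stay as the last step left them, time stands still between calls to the robot, and variables do not carry over. Pictures are saved under pics/ and viewed, at most 10 in all, crops included, and the job is handed in when it is done.

Besides the shell and the picture viewer there is one more tool, called after "Request:" by a JSON object that holds its "fn" and its "kwargs", one argument or row to a line. arm_command: Moves the arm, as the interface text tells. Its arguments: {"type":"object","properties":{"targets":{"type":"array","items":{"type":"array","items":{"type":"number"}}},"newtons":{"type":"number"}},"required":["targets"]}

```bash
mkdir -p pics; cat > h.py <<'E'
import numpy as np, cv2
from bench import robot
from scipy.spatial.transform import Rotation as R
def proj(f,p):
    p=np.atleast_2d(p).astype(float)
    return cv2.projectPoints(p,np.array(f['rvec'],float),np.array(f['tvec'],float),np.array(f['camera_matrix']),None)[0].reshape(-1,2)
def ray(f,xy,wrist=False):
    K=np.array(f['camera_matrix']);x=(xy[0]-K[0,2])/K[0,0];y=(xy[1]-K[1,2])/K[1,1]
    if wrist:
        r=np.hypot(x,y);d=np.array([x/r*np.sin(r),y/r*np.sin(r),np.cos(r)]) if r>1e-9 else np.array([0,0,1.])
    else: d=np.array([x,y,1.])
    M=cv2.Rodrigues(np.array(f['rvec'],float))[0]; 
    return -M.T@np.array(f['tvec'],float).ravel(), M.T@d
def at(f,xy,z,wrist=False):
    o,d=ray(f,xy,wrist); return o+d*(z-o[2])/d[2]
def tri(rays):
    A=np.zeros((3,3));b=np.zeros(3)
    for o,d in rays:
        d=d/np.linalg.norm(d);P=np.eye(3)-np.outer(d,d);A+=P;b+=P@o
    p=np.linalg.solve(A,b)
    return p,[round(float(np.linalg.norm((np.eye(3)-np.outer(d,d)/(d@d))@(p-o))),1) for o,d in rays]
def st():
    s=robot.get_state();T=R.from_quat(s['tcp_rot']).as_matrix()
    print('t',round(s['time'],2),'p',np.round(s['eef_pos'],1),'x',T[:,0].round(3),'y',T[:,1].round(3),'z',T[:,2].round(3),'F',np.round(s['force'],1),'w',s['gripper_width'],s['gripper_force'],'j',np.round(s['joints'],2));return s,T
E
cat > a.py <<'E'
from h import *
st()
fs={n:robot.grab_frame(n) for n in ('scene','top','wrist')}
for n,f in fs.items(): cv2.imwrite(f'pics/{n}0.png',f['img'][:,:,::-1])
for n in ('scene','top'):
    f=fs[n];print(n,'cam at',ray(f,(280,210))[0].round())
    for q in 'cell slot stop_pin latch_a latch_b lens ring_centre ring_end ring_grip stand stand_seat pick_grip pick_toe pick_collar tray'.split():
        print(q,[(np.round(d['xy']).tolist(),round(d['conf'],2)) for d in robot.landmark_of(f,q)[:4]])
im=np.vstack([fs['scene']['img'],fs['top']['img']])
E
python3 a.py
```

```text
t 0.0 p [217.6 611.6 254.9] x [-0.942  0.335 -0.   ] y [ 0.335  0.942 -0.003] z [-0.001 -0.003 -1.   ] F [ 0.3 -0.3 -1.1] w 85.55921537253052 0.0 j [-1.33  0.38  0.04  1.6  -0.02  1.16 -0.05]
scene cam at [ 920. -290.  747.]
cell [([283.0, 336.0], 0.67), ([324.0, 243.0], 0.6), ([312.0, 219.0], 0.2)]
slot [([313.0, 220.0], 0.56)]
stop_pin [([318.0, 216.0], 0.73), ([178.0, 256.0], 0.29)]
latch_a [([328.0, 215.0], 0.89), ([301.0, 241.0], 0.79), ([380.0, 182.0], 0.54)]
latch_b [([328.0, 215.0], 0.89), ([301.0, 241.0], 0.79), ([380.0, 182.0], 0.54)]
lens [([321.0, 237.0], 0.87), ([324.0, 236.0], 0.37)]
ring_centre [([238.0, 236.0], 0.76), ([323.0, 237.0], 0.72), ([304.0, 127.0], 0.67), ([171.0, 238.0], 0.48)]
ring_end [([252.0, 223.0], 0.9), ([301.0, 112.0], 0.86), ([307.0, 223.0], 0.82), ([136.0, 297.0], 0.77)]
ring_grip [([303.0, 225.0], 0.88), ([132.0, 298.0], 0.88), ([251.0, 222.0], 0.69), ([298.0, 113.0], 0.64)]
stand [([182.0, 260.0], 0.58)]
stand_seat [([172.0, 238.0], 0.95), ([178.0, 259.0], 0.2)]
pick_grip [([168.0, 230.0], 0.83)]
pick_toe [([306.0, 223.0], 0.2)]
pick_collar [([1
[... 307 characters left out ...]
0, 228.0], 0.26), ([246.0, 175.0], 0.18)]
latch_b [([266.0, 179.0], 0.68), ([225.0, 190.0], 0.58), ([363.0, 228.0], 0.26), ([246.0, 175.0], 0.18)]
lens [([245.0, 175.0], 0.83)]
ring_centre [([309.0, 223.0], 0.63), ([244.0, 175.0], 0.53)]
ring_end [([248.0, 193.0], 0.84), ([414.0, 212.0], 0.8), ([291.0, 228.0], 0.72), ([156.0, 347.0], 0.64)]
ring_grip [([252.0, 194.0], 0.88), ([416.0, 214.0], 0.86), ([291.0, 232.0], 0.78), ([364.0, 230.0], 0.71)]
stand [([366.0, 229.0], 0.59)]
stand_seat [([378.0, 228.0], 0.89), ([264.0, 176.0], 0.55)]
pick_grip [([380.0, 226.0], 0.73)]
pick_toe [([365.0, 228.0], 0.52)]
pick_collar [([378.0, 227.0], 0.58)]
tray [([148.0, 201.0], 0.82), ([247.0, 176.0], 0.28)]
```

```bash
python3 -c "
import cv2,numpy as np
a=cv2.imread('pics/top0.png');print(a.shape)
cv2.imwrite('pics/top0b.png',cv2.resize(a,(800,600),interpolation=3))"
```

```text
(420, 560, 3)
```

View pics/top0b.png

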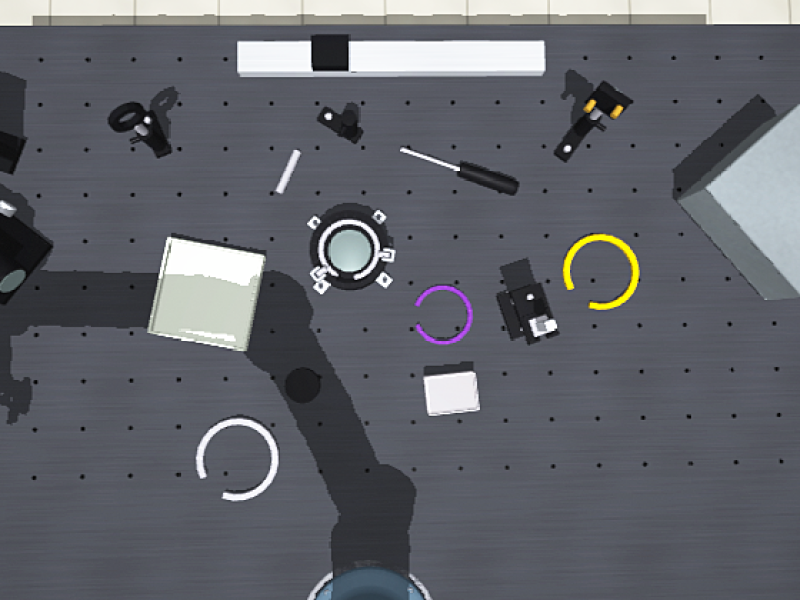

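View pics/scene0.png

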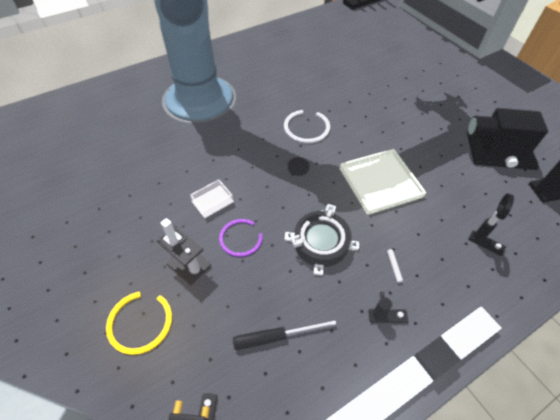

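The scene view shows the ring candidates (scene px):
- the silver ring in the cell at (323,237)
- a bigger loose silver ring at (307,126)
- a purple ring at (241,237)
- a yellow ring at (139,322)

The meant ring is the smaller uncoloured one, which is in the cell. The pick and fork are at (172,235), and the tray is at (382,180).

```bash
cat > b.py <<'E'
from h import *
st()
S=robot.grab_frame('scene');T=robot.grab_frame('top')
def both(q,s,t): 
    p,e=tri([ray(S,s),ray(T,t)]);print(q,p.round(1),e)
both('latch right',(301,241),(225,190)) if 0 else None
both('slot',(313,220),(240,193));both('ring_end',(307,223),(248,193));both('seat',(172,238),(378,228));both('grip',(168,230),(380,226));both('tray',(380,182),(148,201))
both('lens',(321,237),(245,175));both('latch',(301,241),(266,179));both('latch2',(328,215),(225,190));both('stopin',(318,216),(238,190))
for q,z,p in [('lens',26,(245,175)),('cell',36,(245,175)),('seat',90,(378,227)),('grip',115,(380,226)),('tray',10,(148,205)),('la',39,(266,179)),('lb',39,(225,190)),('end',31,(248,193)),('slot',21,(240,193)),('post',85,(371,208))]: print(q,at(T,p,z).round(1))
c=T['img'][130:250,210:410]
c1=cv2.resize(c[:,:],(800,480),interpolation=2)
cv2.imwrite('pics/crop1.png',c1[:,:,::-1])
K=T['camera_matrix'];print(K)
E
python3 b.py
```

```text
t 1.65 p [217.8 612.4 256.3] x [-0.942  0.335  0.   ] y [ 0.335  0.942 -0.   ] z [-0.  0. -1.] F [ 0.6  0.2 -0.5] w 85.14807070298342 0.0 j [-1.33  0.38  0.04  1.6  -0.02  1.16 -0.05]
slot [558.3  31.2  30.2] [1.2, 1.2]
ring_end [558.4  13.8  31.8] [0.4, 0.4]
seat [ 475.4 -261.6   88.8] [1.0, 1.0]
grip [ 477.9 -260.   120.8] [1.9, 1.9]
tray [544.6 241.5  16.9] [0.1, 0.1]
lens [600.8  21.4  24.8] [0.7, 0.7]
latch [590.2 -25.6  33.9] [1.3, 1.3]
latch2 [565.8  65.6  33.3] [0.0, 0.0]
stopin [564.2  36.1  49.7] [0.9, 0.9]
lens [600.3  20.8  26. ]
cell [598.8  20.3  36. ]
seat [ 477.1 -262.3   90. ]
grip [ 478.8 -259.8  115. ]
tray [536.1 243.5  10. ]
la [588.9 -26.7  39. ]
lb [565.2  65.   39. ]
end [558.7  14.2  31. ]
slot [559.9  32.8  21. ]
post [ 517.9 -249.8   85. ]
[[415.63424678   0.         277.03163335]
 [  0.         415.63424678 211.37016384]
 [  0.           0.           1.        ]]
```

View pics/crop1.png

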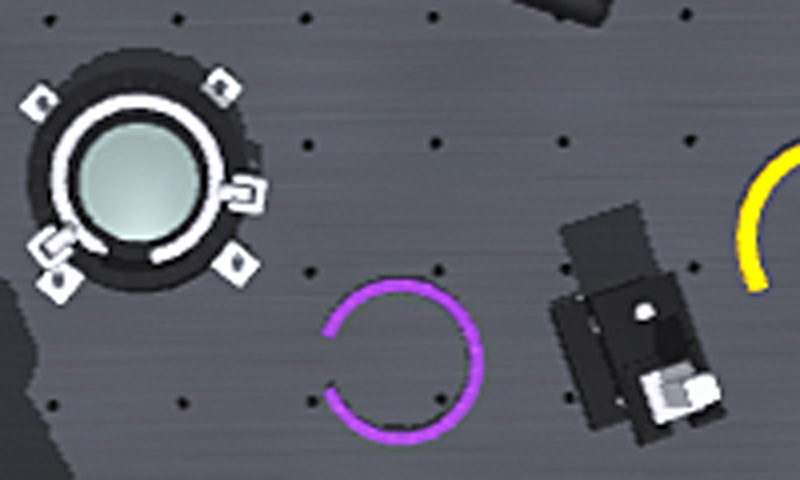

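The crop at 4x shows the bare steel ring in the cell:
- The ring is centred at about (138,180). Its gap is at the bottom, towards the robot, with the free end at (155,258).
- Latch a is at (245,193) and latch b at (55,243), so cell yaw is about 182°.
- The pick is at (680,390), with the fork's post screw at (645,311), so stand yaw is about 16°.

The choice is clear, so I'll plan the first move.

```bash
cat >> h.py <<'E'
def plan(pos,yaw,n,w,start=None,dz=None):
    """rows to bring TCP to pos with tool y at yaw(deg); assumes tool down. returns end"""
    if start is None:
        s=robot.get_state();p=np.array(s['eef_pos']);y=R.from_quat(s['tcp_rot']).as_matrix()[:,1];y0=np.degrees(np.arctan2(y[1],y[0]))
    else: p,y0=np.array(start[0],float),start[1]
    d=(np.array(pos)-p)/n/1000; t=(yaw-y0+180)%360-180; t=np.radians(t)/n
    rows=[]
    for i in range(n):
        a=np.radians(y0)+t*i
        ty=np.array([np.cos(a),np.sin(a),0]);tz=np.array([0,0,-1]);tx=np.cross(ty,tz)
        rows.append([w]+[round(float(v),4) for v in (d@tx,d@ty,d@tz)]+[0,0,round(float(-t),3)])
    m=max(max(abs(v) for v in r[1:4]) for r in rows)
    print('max',m*1000,'norm',np.linalg.norm(d)*1000)
    for i in range(0,n,5): print(rows[i:i+5])
    return (pos,yaw)
E
python3 -c "
from h import *
plan((510,40,250),0,16,0.085)"
```

```text
max 40.2 norm 40.16934792236232
[[0.085, -0.0292, -0.0276, 0.0004, 0, 0, 0.077], [0.085, -0.0312, -0.0253, 0.0004, 0, 0, 0.077], [0.085, -0.0331, -0.0228, 0.0004, 0, 0, 0.077], [0.085, -0.0347, -0.0202, 0.0004, 0, 0, 0.077], [0.085, -0.0362, -0.0175, 0.0004, 0, 0, 0.077]]
[[0.085, -0.0374, -0.0146, 0.0004, 0, 0, 0.077], [0.085, -0.0384, -0.0117, 0.0004, 0, 0, 0.077], [0.085, -0.0392, -0.0087, 0.0004, 0, 0, 0.077], [0.085, -0.0398, -0.0057, 0.0004, 0, 0, 0.077], [0.085, -0.0401, -0.0026, 0.0004, 0, 0, 0.077]]
[[0.085, -0.0402, 0.0004, 0.0004, 0, 0, 0.077], [0.085, -0.04, 0.0035, 0.0004, 0, 0, 0.077], [0.085, -0.0396, 0.0066, 0.0004, 0, 0, 0.077], [0.085, -0.039, 0.0096, 0.0004, 0, 0, 0.077], [0.085, -0.0381, 0.0126, 0.0004, 0, 0, 0.077]]
[[0.085, -0.0371, 0.0155, 0.0004, 0, 0, 0.077]]
```

Request:
{"fn": "arm_command", "kwargs": {
  "targets": [
    [0.085, -0.029, -0.028, 0, 0, 0, 0.077],
    [0.085, -0.031, -0.025, 0, 0, 0, 0.077],
    [0.085, -0.033, -0.023, 0, 0, 0, 0.077],
    [0.085, -0.035, -0.02, 0, 0, 0, 0.077],
    [0.085, -0.036, -0.018, 0, 0, 0, 0.077]
  ]
}}

```text
time: 2.17
eef_pos: [309.2, 431.4, 256.4]
tcp_rot: [0.357, 0.934, 0.0, 0.0]
force: [0.3, 0.5, 0.6]
gripper_width: 84.9
gripper_force: 0.0
```

Request:
{"fn": "arm_command", "kwargs": {
  "targets": [
    [0.085, -0.037, -0.015, 0, 0, 0, 0.077],
    [0.085, -0.038, -0.012, 0, 0, 0, 0.077],
    [0.085, -0.039, -0.009, 0, 0, 0, 0.077],
    [0.085, -0.04, -0.006, 0, 0, 0, 0.077],
    [0.085, -0.04, -0.003, 0, 0, 0, 0.077]
  ]
}}

```text
time: 2.58
eef_pos: [398.2, 251.8, 256.7]
tcp_rot: [0.529, 0.848, 0.001, -0.0]
force: [0.6, 0.1, 1.7]
gripper_width: 85.0
gripper_force: 0.0
```

Request:
{"fn": "arm_command", "kwargs": {
  "targets": [
    [0.085, -0.04, 0, 0, 0, 0, 0.077],
    [0.085, -0.04, 0.003, 0, 0, 0, 0.077],
    [0.085, -0.04, 0.007, 0, 0, 0, 0.077],
    [0.085, -0.039, 0.01, 0, 0, 0, 0.077],
    [0.085, -0.038, 0.013, 0, 0, 0, 0.077]
  ]
}}

```text
time: 3.0
eef_pos: [489.5, 72.6, 256.8]
tcp_rot: [0.682, 0.732, 0.001, 0.0]
force: [1.6, 0.1, 0.8]
gripper_width: 85.0
gripper_force: 0.0
```

Request:
{"fn": "arm_command", "kwargs": {
  "targets": [
    [0.085, -0.037, 0.015, 0, 0, 0, 0.077],
    [0.085, 0, 0, 0, 0, 0, 0],
    [0.085, 0, 0, 0, 0, 0, 0]
  ]
}}

```text
time: 3.25
eef_pos: [507.5, 35.3, 256.7]
tcp_rot: [0.711, 0.704, 0.0, 0.001]
force: [0.0, 0.3, -0.5]
gripper_width: 85.0
gripper_force: 0.0
```

```bash
cat > c.py <<'E'
from h import *
import sys
st()
W=robot.grab_frame('wrist')
cv2.imwrite('pics/w_cell.png',W['img'][:,:,::-1])
o,d=ray(W,W['camera_matrix'][:2,2] if hasattr(W['camera_matrix'],'shape') else (280,210),True);print('cam',o.round(1),d.round(2),np.array(W['camera_matrix'])[0,0])
for q,z in dict(slot=21,latch_a=39,lens=26,ring_centre=31,ring_end=31,ring_grip=31,stop_pin=30,tray=0).items():
    for r in robot.landmark_of(W,q)[:3]: print(q,np.round(r['xy'],1),round(r['conf'],2),at(W,r['xy'],z,True).round(1))
E
python3 c.py
```

```text
t 3.25 p [507.5  35.3 256.7] x [ 0.01   1.    -0.001] y [ 1.    -0.01   0.001] z [ 0.001 -0.001 -1.   ] F [ 0.   0.3 -0.5] w 84.97933965744878 0.0 j [-0.72  0.12  0.61  1.96 -0.07  1.09 -0.08]
cam [508.4 107.7 374.5] [-0.   -0.28 -0.96] 325.19226210127806
slot [323.6 176.1] 0.56 [555.8  38.8  21. ]
slot [362.2 190.8] 0.4 [601.   21.9  21. ]
latch_a [340.6 159. ] 0.81 [571.2  60.7  39. ]
latch_a [354.4 232.6] 0.66 [590.3 -22.   39. ]
lens [361.  189.8] 0.83 [598.2  24.3  26. ]
ring_end [260.2 270.5] 0.89 [482.7 -71.9  31. ]
ring_end [326.3 200.4] 0.85 [558.1  13.5  31. ]
ring_end [57.  46.5] 0.68 [234.6 215.1  31. ]
ring_grip [252.9 269.6] 0.85 [474.1 -70.7  31. ]
ring_grip [461.8 108.9] 0.67 [718.5 122.9  31. ]
ring_grip [324.3 205. ] 0.66 [556.    8.3  31. ]
```

View pics/w_cell.png

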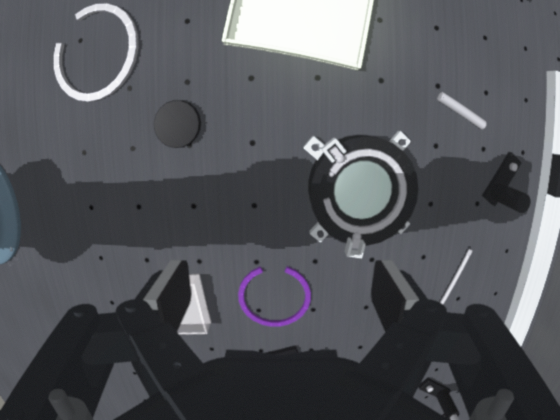

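The wrist view shows:
- the ring in the cell at (362,190), its free end at (326,200), latch b at (335,152) and latch a at (355,245)
- the purple ring at (275,295) and the tray at the top

Next I go to the stand.

```bash
python3 -c "
from h import *
plan((425,-277,235),-74,11,0.085)"
```

```text
max 29.7 norm 29.785759955412832
[[0.085, -0.0288, -0.0074, 0.0019, 0, 0, 0.117], [0.085, -0.0295, -0.0039, 0.0019, 0, 0, 0.117], [0.085, -0.0297, -0.0005, 0.0019, 0, 0, 0.117], [0.085, -0.0296, 0.003, 0.0019, 0, 0, 0.117], [0.085, -0.029, 0.0065, 0.0019, 0, 0, 0.117]]
[[0.085, -0.0281, 0.0098, 0.0019, 0, 0, 0.117], [0.085, -0.0267, 0.013, 0.0019, 0, 0, 0.117], [0.085, -0.025, 0.0161, 0.0019, 0, 0, 0.117], [0.085, -0.023, 0.0189, 0.0019, 0, 0, 0.117], [0.085, -0.0206, 0.0214, 0.0019, 0, 0, 0.117]]
[[0.085, -0.0179, 0.0237, 0.0019, 0, 0, 0.117]]
```

Request:
{"fn": "arm_command", "kwargs": {
  "targets": [
    [0.085, -0.029, -0.007, 0.002, 0, 0, 0.117],
    [0.085, -0.03, -0.004, 0.002, 0, 0, 0.117],
    [0.085, -0.03, 0, 0.002, 0, 0, 0.117],
    [0.085, -0.03, 0.003, 0.002, 0, 0, 0.117],
    [0.085, -0.029, 0.006, 0.002, 0, 0, 0.117]
  ]
}}

```text
time: 4.12
eef_pos: [469.1, -107.5, 246.3]
tcp_rot: [0.883, 0.47, 0.0, 0.0]
force: [0.0, 0.2, 0.1]
gripper_width: 85.2
gripper_force: 0.0
```

Request:
{"fn": "arm_command", "kwargs": {
  "targets": [
    [0.085, -0.028, 0.01, 0.002, 0, 0, 0.117],
    [0.085, -0.027, 0.013, 0.002, 0, 0, 0.117],
    [0.085, -0.025, 0.016, 0.002, 0, 0, 0.117],
    [0.085, -0.023, 0.019, 0.002, 0, 0, 0.117],
    [0.085, -0.02, 0.021, 0.002, 0, 0, 0.117]
  ]
}}

```text
time: 4.53
eef_pos: [432.5, -251.1, 236.4]
tcp_rot: [0.981, 0.195, 0.001, -0.0]
force: [-0.5, -0.9, 0.1]
gripper_width: 85.0
gripper_force: 0.0
```

Request:
{"fn": "arm_command", "kwargs": {
  "targets": [
    [0.085, -0.018, 0.024, 0.002, 0, 0, 0.117],
    [0.085, 0, 0, 0, 0, 0, 0],
    [0.085, 0, 0, 0, 0, 0, 0]
  ]
}}

```text
time: 4.78
eef_pos: [424.6, -281.0, 234.3]
tcp_rot: [0.99, 0.138, -0.0, 0.0]
force: [0.5, 0.1, -0.0]
gripper_width: 84.8
gripper_force: 0.0
```

```bash
cat > d.py <<'E'
from h import *
import sys
st()
W=robot.grab_frame('wrist')
cv2.imwrite('pics/w_stand.png',W['img'][:,:,::-1])
for q,z in dict(stand_seat=85,pick_grip=115,pick_collar=85,pick_toe=21,stand=0).items():
    for r in robot.landmark_of(W,q)[:2]: print(q,np.round(r['xy'],1),round(r['conf'],2),at(W,r['xy'],z,True).round(1))
E
python3 d.py
```

```text
t 4.78 p [ 424.6 -281.   234.3] x [ 0.962  0.274 -0.001] y [ 0.274 -0.962  0.001] z [-0.    -0.001 -1.   ] F [ 0.5  0.1 -0. ] w 84.76796986346511 0.0 j [-0.36  0.19  0.97  1.99 -0.18  1.05 -0.61]
pick_grip [274.  139.8] 0.58 [ 475.  -261.6  115. ]
pick_collar [272.8 134.3] 0.81 [ 476.6 -259.6   85. ]
pick_toe [51.3 10.5] 0.42 [564.1  48.5  21. ]
stand [273.4 125.3] 0.81 [ 480.5 -257.1    0. ]
stand [64.6 14.7] 0.34 [563.3  41.3   0. ]
```

View pics/w_stand.png

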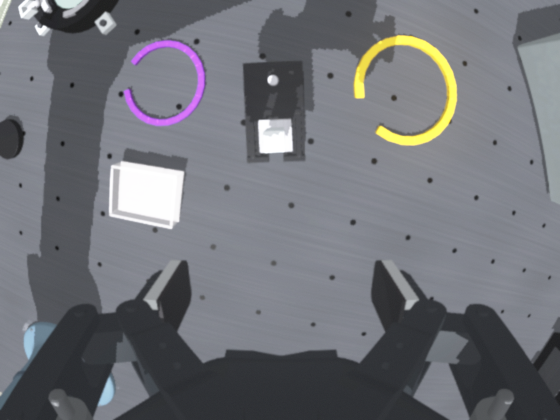

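The wrist view shows the fork at (244..305, 61..161) with the screw at (273,80), and the pick's white collar and handle at (275,136). Now I work out the axis from the fork corners.

```bash
python3 -c "
from h import *
W=robot.grab_frame('wrist')
g=cv2.resize(W['img'][55:170,235:315],None,fx=5,fy=5,interpolation=2);cv2.imwrite('pics/w_stand_c.png',g[:,:,::-1])
P={k:at(W,v,85,True) for k,v in dict(fl=(247,161),fr=(305,160),rl=(244,63),rr=(302,61)).items()}
P['screw']=at(W,(273,80),91,True)
P['col']=at(W,(276,136),90,True);P['htop']=at(W,(276,133),142,True)
for k,v in P.items(): print(k,v.round(1))
a=(P['rl']+P['rr']-P['fl']-P['fr'])/2;print(np.degrees(np.arctan2(a[1],a[0])),np.linalg.norm(a))
b=P['fl']-P['fr'];print(np.degrees(np.arctan2(b[1],b[0]))-90,np.linalg.norm(b))
m=(P['fl']+P['fr'])/2;u=a/np.linalg.norm(a);print('seat',m+22*u, P['screw']-45*u)
"
```

```text
fl [ 451.1 -241.2   85. ]
fr [ 465.3 -287.2   85. ]
rl [ 528.8 -216.7   85. ]
rr [ 543.2 -261.3   85. ]
screw [ 520.7 -243.7   91. ]
col [ 478.  -258.6   90. ]
htop [ 483.4 -257.8  142. ]
17.935703251001176 81.78286319166283
17.231207833356223 48.08980930511619
seat [ 479.14758186 -257.42686353   85.        ] [ 477.90661399 -257.54741466   91.        ]
```

View pics/w_stand_c.png

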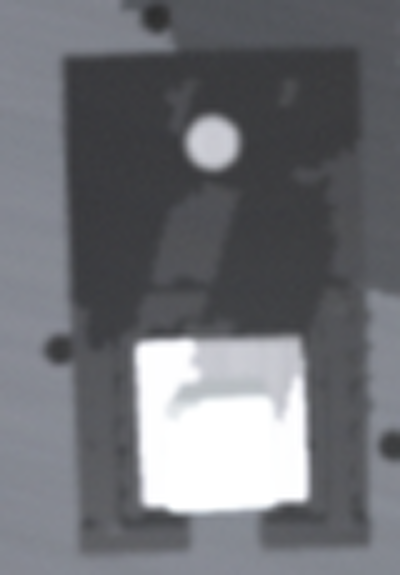

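```bash
python3 -c "
from h import *
W=robot.grab_frame('wrist')
P={k:at(W,(235+v[0]/5,55+v[1]/5),85,True) for k,v in dict(fl=(80,552),fr=(370,547),rl=(65,58),rr=(358,48)).items()}
P['screw']=at(W,(235+213/5,55+143/5),91,True)
P['col']=at(W,(279.4,139.7),90,True);P['htop']=at(W,(280,145.6),142.5,True)
for k,v in P.items(): print(k,v.round(1))
a=(P['rl']+P['rr']-P['fl']-P['fr'])/2;print(np.degrees(np.arctan2(a[1],a[0])),np.linalg.norm(a))
b=P['fl']-P['fr'];print(np.degrees(np.arctan2(b[1],b[0]))-90,np.linalg.norm(b))
m=(P['fl']+P['fr'])/2;u=a/np.linalg.norm(a);print('seat',m+22*u, P['screw']-45*u)
e=plan((476,-263,155),-73,3,0.06)
plan((476,-263,121),-73,2,0.06,e)
"
```

```text
fl [ 448.3 -245.7   85. ]
fr [ 462.6 -291.7   85. ]
rl [ 526.6 -221.1   85. ]
rr [ 541.4 -266.    85. ]
screw [ 518.8 -248.3   91. ]
col [ 475.8 -262.3   90. ]
htop [ 476.2 -262.8  142.5]
17.786866021534763 82.44655899857996
17.273957164481956 48.212991127439984
seat [ 476.43377423 -261.99234586   85.        ] [ 475.97845382 -262.03447999   91.        ]
max 26.4 norm 31.627616126631953
[[0.06, 0.0174, -0.0002, 0.0264, 0, 0, -0.004], [0.06, 0.0174, -0.0001, 0.0264, 0, 0, -0.004], [0.06, 0.0174, -0.0001, 0.0264, 0, 0, -0.004]]
max 17.0 norm 17.0
[[0.06, 0.0, 0.0, 0.017, 0, 0, -0.0], [0.06, 0.0, 0.0, 0.017, 0, 0, -0.0]]
```

Request:
{"fn": "arm_command", "kwargs": {
  "targets": [
    [0.06, 0.0175, 0, 0.026, 0, 0, -0.009],
    [0.06, 0.0175, 0, 0.026, 0, 0, -0.009],
    [0.06, 0.0175, 0, 0.026, 0, 0, -0.009],
    [0.06, 0, 0, 0.017, 0, 0, 0],
    [0.06, 0, 0, 0.016, 0, 0, 0]
  ]
}}

```text
time: 5.6
eef_pos: [477.1, -262.4, 121.4]
tcp_rot: [0.988, 0.155, -0.001, -0.0]
force: [-1.4, 0.1, -0.8]
gripper_width: 59.8
gripper_force: 0.0
```

Request:
{"fn": "arm_command", "kwargs": {
  "targets": [
    [0.06, 0, 0, 0, 0, 0, 0],
    [0.06, 0, 0, 0, 0, 0, 0]
  ]
}}

```text
time: 5.77
eef_pos: [475.3, -263.7, 122.6]
tcp_rot: [0.988, 0.154, -0.001, -0.0]
force: [-0.0, -0.4, 0.8]
gripper_width: 59.7
gripper_force: 0.0
```

```bash
cat > e.py <<'E'
from h import *
s,T=st()
p=np.array([476.2,-262.1,115]);print('grip in tool',T.T@(p-np.array(s['eef_pos'])))
E
python3 e.py
```

```text
t 5.77 p [ 475.3 -263.7  122.6] x [ 0.953  0.304 -0.002] y [ 0.304 -0.953 -0.001] z [-0.002  0.001 -1.   ] F [-0.  -0.4  0.8] w 59.673190797891394 0.0 j [-0.24  0.46  0.81  1.99 -0.43  0.87 -0.46]
grip in tool [ 1.3419571  -1.2251437   7.59959553]
```

Request:
{"fn": "arm_command", "kwargs": {
  "newtons": 80,
  "targets": [
    [0.06, 0.0013, -0.0012, 0, 0, 0, 0],
    [0.0, 0, 0, 0, 0, 0, 0],
    [0.0, 0, 0, 0, 0, 0, 0],
    [0.0, 0, 0, 0, 0, 0, 0],
    [0.0, 0, 0, 0, 0, 0, 0]
  ]
}}

```text
time: 6.18
eef_pos: [477.3, -262.8, 124.2]
tcp_rot: [0.988, 0.153, 0.001, 0.0]
force: [-1.8, 1.5, 4.7]
gripper_width: 12.9
gripper_force: 77.9
```

Request:
{"fn": "arm_command", "kwargs": {
  "targets": [
    [0.0, 0, 0, 0, 0, 0, 0],
    [0.0, 0, 0, 0, 0, 0, 0]
  ]
}}

```text
time: 6.35
eef_pos: [477.3, -263.0, 124.2]
tcp_rot: [0.988, 0.153, 0.001, 0.0]
force: [-0.5, 1.1, 5.7]
gripper_width: 12.8
gripper_force: 78.1
```

```bash
python3 e.py
```

```text
t 6.35 p [ 477.3 -263.   124.2] x [0.953 0.303 0.001] y [ 0.303 -0.953  0.   ] z [ 0.001  0.    -1.   ] F [-0.5  1.1  5.7] w 12.829365797247103 78.06116938591003 j [-0.25  0.46  0.81  1.99 -0.43  0.87 -0.46]
grip in tool [-0.80757291 -1.18882283  9.15670903]
```

Request:
{"fn": "arm_command", "kwargs": {
  "targets": [
    [0.0, 0, 0, -0.004, 0, 0, 0],
    [0.0, 0, 0, -0.005, 0, 0, 0],
    [0.0, 0, 0, 0, 0, 0, 0],
    [0.0, 0, 0, 0, 0, 0, 0]
  ]
}}

```text
time: 6.68
eef_pos: [476.7, -262.8, 132.4]
tcp_rot: [0.988, 0.153, 0.0, 0.0]
force: [-0.4, -0.1, -0.6]
gripper_width: 12.9
gripper_force: 77.8
```

```bash
python3 e.py
```

```text
t 6.68 p [ 476.7 -262.8  132.4] x [0.953 0.303 0.   ] y [ 0.303 -0.953  0.   ] z [ 0. -0. -1.] F [-0.4 -0.1 -0.6] w 12.896919739618852 77.81766414642334 j [-0.26  0.44  0.82  1.99 -0.42  0.89 -0.47]
grip in tool [-0.31232446 -0.8205438  17.37162881]
```

Request:
{"fn": "arm_command", "kwargs": {
  "targets": [
    [0.0, -0.008, 0, 0, 0, 0, 0],
    [0.0, -0.016, 0, 0, 0, 0, 0],
    [0.0, -0.02, 0, 0, 0, 0, 0],
    [0.0, -0.02, 0, 0, 0, 0, 0],
    [0.0, 0, 0, 0, 0, 0, 0]
  ]
}}

```text
time: 7.1
eef_pos: [409.7, -283.7, 131.4]
tcp_rot: [0.989, 0.15, -0.002, -0.001]
force: [-0.2, -0.7, -1.7]
gripper_width: 13.1
gripper_force: 77.9
```

```bash
python3 -c "
from h import *
st()
e=plan((410,-283,210),-72.4,3,0)
e=plan((510,-60,210),6,11,0,e)
plan((557,31,190),92,11,0,e)
"
```

```text
t 7.1 p [ 409.7 -283.7  131.4] x [ 0.955  0.297 -0.004] y [ 0.297 -0.955 -0.003] z [-0.005  0.002 -1.   ] F [-0.2 -0.7 -1.7] w 13.064497719777636 77.871755361557 j [-0.23  0.36  0.87  2.09 -0.37  0.85 -0.41]
max 26.200000000000003 norm 26.202205062108117
[[0, 0.0002, -0.0002, -0.0262, 0, 0, -0.002], [0, 0.0002, -0.0002, -0.0262, 0, 0, -0.002], [0, 0.0002, -0.0002, -0.0262, 0, 0, -0.002]]
max 22.2 norm 22.217742891066898
[[0, 0.0148, -0.0166, 0.0, 0, 0, -0.124], [0, 0.0167, -0.0146, 0.0, 0, 0, -0.124], [0, 0.0184, -0.0124, 0.0, 0, 0, -0.124], [0, 0.0198, -0.01, 0.0, 0, 0, -0.124], [0, 0.0209, -0.0075, 0.0, 0, 0, -0.124]]
[[0, 0.0217, -0.0049, 0.0, 0, 0, -0.124], [0, 0.0221, -0.0021, 0.0, 0, 0, -0.124], [0, 0.0222, 0.0006, 0.0, 0, 0, -0.124], [0, 0.022, 0.0034, 0.0, 0, 0, -0.124], [0, 0.0214, 0.0061, 0.0, 0, 0, -0.124]]
[[0, 0.0204, 0.0087, 0.0, 0, 0, -0.124]]
max 9.299999999999999 norm 9.48683298050514
[[0, 0.0078, 0.0051, 0.0018, 0, 0, -0.136], [0, 0.007, 0.0061, 0.0018, 0, 0, -0.136], [0, 0.0061, 0.007, 0.0018, 0, 0, -0.136], [0, 0.0051, 0.0078, 0.0018, 0, 0, -0.136], [0, 0.004, 0.0084, 0.0018, 0, 0, -0.136]]
[[0, 0.0028, 0.0089, 0.0018, 0, 0, -0.136], [0, 0.0016, 0.0092, 0.0018, 0, 0, -0.136], [0, 0.0003, 0.0093, 0.0018, 0, 0, -0.136], [0, -0.001, 0.0093, 0.0018, 0, 0, -0.136], [0, -0.0022, 0.009, 0.0018, 0, 0, -0.136]]
[[0, -0.0034, 0.0087, 0.0018, 0, 0, -0.136]]
```

Request:
{"fn": "arm_command", "kwargs": {
  "targets": [
    [0, 0, 0, -0.026, 0, 0, 0],
    [0, 0, 0, -0.026, 0, 0, 0],
    [0, 0, 0, -0.026, 0, 0, 0]
  ]
}}

```text
time: 7.35
eef_pos: [414.5, -282.0, 210.3]
tcp_rot: [0.988, 0.153, -0.001, -0.0]
force: [0.8, 0.6, -0.6]
gripper_width: 12.7
gripper_force: 77.9
```

Request:
{"fn": "arm_command", "kwargs": {
  "targets": [
    [0, 0.015, -0.0165, 0, 0, 0, -0.124],
    [0, 0.0165, -0.0145, 0, 0, 0, -0.124],
    [0, 0.0185, -0.0125, 0, 0, 0, -0.124],
    [0, 0.02, -0.01, 0, 0, 0, -0.124],
    [0, 0.021, -0.0075, 0, 0, 0, -0.124]
  ]
}}

```text
time: 7.77
eef_pos: [461.4, -179.7, 210.1]
tcp_rot: [0.893, 0.45, 0.0, -0.0]
force: [0.1, -0.2, -1.0]
gripper_width: 12.7
gripper_force: 77.9
```

Request:
{"fn": "arm_command", "kwargs": {
  "targets": [
    [0, 0.0215, -0.005, 0, 0, 0, -0.124],
    [0, 0.022, -0.002, 0, 0, 0, -0.124],
    [0, 0.022, 0.0005, 0, 0, 0, -0.124],
    [0, 0.022, 0.0035, 0, 0, 0, -0.124],
    [0, 0.0215, 0.006, 0, 0, 0, -0.124]
  ]
}}

```text
time: 8.18
eef_pos: [506.7, -78.8, 209.9]
tcp_rot: [0.713, 0.701, -0.0, -0.0]
force: [0.0, -0.1, -2.1]
gripper_width: 12.8
gripper_force: 77.9
```

Request:
{"fn": "arm_command", "kwargs": {
  "targets": [
    [0, 0.0205, 0.0085, 0, 0, 0, -0.124],
    [0, 0, 0, 0, 0, 0, -0.12],
    [0, 0, 0, 0, 0, 0, -0.12],
    [0, 0, 0, 0, 0, 0, -0.12],
    [0, 0, 0, 0, 0, 0, 0]
  ]
}}

```text
time: 8.6
eef_pos: [515.4, -59.3, 209.8]
tcp_rot: [0.526, 0.851, -0.0, -0.0]
force: [-0.2, -0.5, -0.7]
gripper_width: 12.8
gripper_force: 77.9
```

```bash
python3 -c "
from h import *
st()
e=plan((552,50,190),92,9,0)
"
```

```text
t 8.6 p [515.4 -59.3 209.8] x [-0.447  0.895  0.   ] y [ 0.895  0.447 -0.001] z [-0.001 -0.    -1.   ] F [-0.2 -0.5 -0.7] w 12.781751793604961 77.92142629623413 j [-0.48  0.2   0.57  1.98 -0.13  1.    0.62]
max 12.8 norm 12.996179891903394
[[0, 0.009, 0.0091, 0.0022, 0, 0, -0.127], [0, 0.0078, 0.0101, 0.0022, 0, 0, -0.127], [0, 0.0065, 0.011, 0.0022, 0, 0, -0.127], [0, 0.005, 0.0118, 0.0022, 0, 0, -0.127], [0, 0.0035, 0.0123, 0.0022, 0, 0, -0.127]]
[[0, 0.0019, 0.0127, 0.0022, 0, 0, -0.127], [0, 0.0003, 0.0128, 0.0022, 0, 0, -0.127], [0, -0.0013, 0.0127, 0.0022, 0, 0, -0.127], [0, -0.0029, 0.0125, 0.0022, 0, 0, -0.127]]
```

Request:
{"fn": "arm_command", "kwargs": {
  "targets": [
    [0, 0.009, 0.009, 0.002, 0, 0, -0.115],
    [0, 0.008, 0.01, 0.002, 0, 0, -0.115],
    [0, 0.0065, 0.011, 0.002, 0, 0, -0.115],
    [0, 0.005, 0.0115, 0.002, 0, 0, -0.115],
    [0, 0.0035, 0.0125, 0.002, 0, 0, -0.115]
  ]
}}

```text
time: 9.02
eef_pos: [537.1, 0.8, 199.8]
tcp_rot: [0.264, 0.965, -0.0, -0.0]
force: [0.4, 0.4, -1.2]
gripper_width: 13.0
gripper_force: 77.9
```

Request:
{"fn": "arm_command", "kwargs": {
  "targets": [
    [0, 0.002, 0.0125, 0.002, 0, 0, -0.115],
    [0, 0.0005, 0.013, 0.002, 0, 0, -0.115],
    [0, -0.001, 0.0125, 0.002, 0, 0, -0.115],
    [0, -0.0025, 0.0125, 0.002, 0, 0, -0.115],
    [0, 0, 0, 0, 0, 0, -0.105]
  ]
}}

```text
time: 9.43
eef_pos: [556.7, 51.5, 191.5]
tcp_rot: [-0.018, 1.0, 0.001, -0.0]
force: [0.1, 1.4, -1.8]
gripper_width: 12.9
gripper_force: 77.9
```

Request:
{"fn": "arm_command", "kwargs": {
  "targets": [
    [0, 0, 0, 0, 0, 0, 0],
    [0, 0, 0, 0, 0, 0, 0]
  ]
}}

```text
time: 9.6
eef_pos: [556.1, 47.4, 191.9]
tcp_rot: [-0.013, 1.0, -0.0, -0.0]
force: [-0.6, -0.9, -1.4]
gripper_width: 12.9
gripper_force: 77.9
```

```bash
cat > f.py <<'E'
from h import *
import sys
s,T=st()
W=robot.grab_frame('wrist')
g=cv2.resize(W['img'],(800,600),interpolation=2);cv2.imwrite('pics/'+sys.argv[1]+'.png',g[:,:,::-1])
np.savez(sys.argv[1]+'.npz',**{k:W[k] for k in('img','camera_matrix','rvec','tvec')})
toe=np.array(s['eef_pos'])+T@np.array([0,-13,103]);print('toe pred',toe.round(1))
for q,z in dict(slot=21,latch_a=39,ring_end=31,ring_grip=31,stop_pin=33,lens=26,cell=0,pick_toe=toe[2]).items():
    for r in robot.landmark_of(W,q)[:2]: print(q,np.round(r['xy'],1),round(r['conf'],2),at(W,r['xy'],z,True).round(1))
E
python3 f.py w3
```

```text
t 9.6 p [556.1  47.4 191.9] x [-1.    -0.025  0.001] y [-0.025  1.    -0.001] z [-0.001 -0.001 -1.   ] F [-0.6 -0.9 -1.4] w 12.924301149756516 77.9357099533081 j [-0.45  0.29  0.34  1.9  -0.11  0.98  1.53]
toe pred [556.3  34.4  88.9]
slot [264.5 192. ] 0.78 [555.   32.5  21. ]
latch_a [200.  235.1] 0.95 [592.2 -25.3  39. ]
latch_a [298.1 212.7] 0.57 [568.4  62.9  39. ]
ring_end [241.1 200.4] 0.88 [560.8  12.1  31. ]
ring_end [146.  115.4] 0.86 [483.6 -75.2  31. ]
ring_grip [143.6 104.1] 0.81 [473.2 -77.5  31. ]
ring_grip [236.7 198.9] 0.55 [559.5   8.2  31. ]
stop_pin [279.9 203.4] 0.83 [562.1  46.8  33. ]
lens [253.6 239. ] 0.56 [599.5  23.   26. ]
cell [257.3 231. ] 0.8 [601.1  24.7   0. ]
pick_toe [259.4 217.1] 0.69 [557.   32.2  88.9]
pick_toe [281.9 255. ] 0.48 [586.3  49.1  88.9]
```

View pics/w3.png

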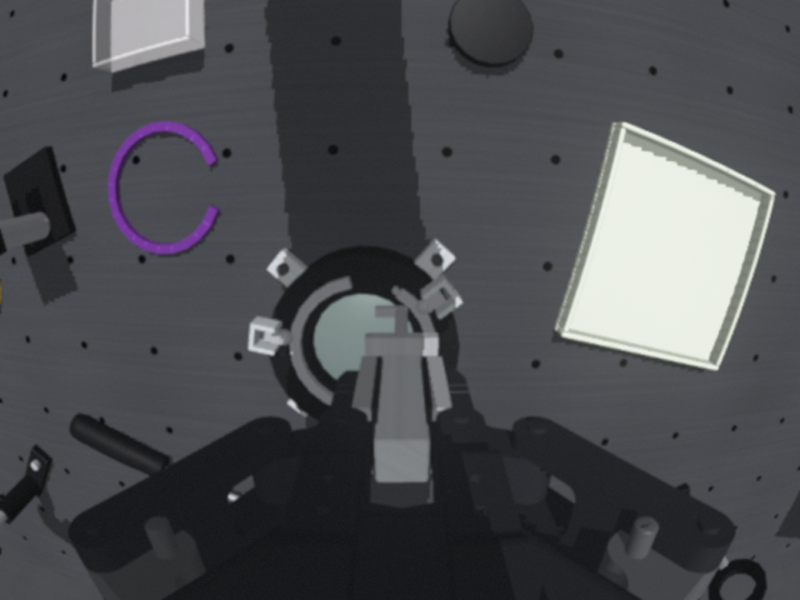

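The wrist view at 800 px shows the pick held upright, its toe pointing left at (378,311). The cell gap is just in front, with the ring end at (352,282) and stop pin and latch b at about (410,292). Now I fit the cell pose numerically in the stored images.

```bash
cat > fit.py <<'E'
from h import *
from scipy.optimize import minimize
d=dict(np.load('w3.npz'));Tp=robot.grab_frame('top');Sc=robot.grab_frame('scene')
def pw(f,P):
    M=cv2.Rodrigues(np.array(f['rvec'],float))[0];q=P@M.T+np.array(f['tvec'],float).ravel()
    K=np.array(f['camera_matrix']);r=np.hypot(q[:,0],q[:,1]);t=np.arctan2(r,q[:,2]);k=t/r
    return np.c_[q[:,0]*k*K[0,0]+K[0,2],q[:,1]*k*K[1,1]+K[1,2]]
def samp(im,xy): return cv2.remap(im,xy[:,0].astype(np.float32)[:,None],xy[:,1].astype(np.float32)[:,None],1).ravel()
def pts(c,r,a,z,yaw):
    r,a=np.meshgrid(r,np.radians(np.asarray(a)+yaw));return np.c_[(c[0]+r*np.cos(a)).ravel(),(c[1]+r*np.sin(a)).ravel(),np.full(r.size,z)]
def score(v,f,pr,ex):
    g=cv2.GaussianBlur(f['img'].astype(np.float32).mean(2),(0,0),0.6);c,y=v[:2],v[2]
    A=np.array([a for a in range(7,324,2) if not any(lo<a<hi for lo,hi in ex)])
    s=lambda r,a,z:samp(g,pr(f,pts(c,r,a,z,y))).mean()
    gap=np.arange(-28,5,2)
    return -(s(np.arange(42,48,1),A,34)-.5*s([38.5,39.5],A,33)-.5*s([50,51,52],A,36)-.3*s(np.arange(42,48,1),gap,30)+.3*s(np.arange(42,48),np.r_[7:18:2,308:323:3],34))
ex=[(65,85),(295,318)]
best=None
for nm,f,pr,e in [('W',d,pw,ex+[(85,290)]),('top',Tp,proj,ex),('scene',Sc,proj,ex)]:
    if nm!='W':
        pass
    r=min((minimize(score,[x,y,a],args=(f,pr,e),method='Nelder-Mead',options=dict(initial_simplex=[[x,y,a],[x+3,y,a],[x,y+3,a],[x,y,a+5]],xatol=.05,fatol=.01)) for x in(596,601) for y in(19,24) for a in(178,184)),key=lambda r:r.fun)
    v=r.x;yw=np.radians(v[2]);C=np.array([[np.cos(yw),-np.sin(yw)],[np.sin(yw),np.cos(yw)]])
    print(nm,v.round(1),round(r.fun,1),'slot',(v[:2]+C@[42.5,-13.5]).round(1),'end',(v[:2]+C@[44.1,6.2]).round(1))
E
python3 fit.py
```

```text
W [601.5  23.4 185.4] -99.0 slot [557.9  32.9] end [558.2  13.1]
top [600.5  22.8 185. ] -92.6 slot [557.   32.5] end [557.1  12.7]
scene [602.   23.9 183.8] -77.2 slot [558.6  34.6] end [558.4  14.8]
```

```bash
python3 -c "
from h import *
plan((557.3,33.3,145),95,4,0)
"
```

```text
max 11.799999999999999 norm 12.388072312637455
[[0, -0.0001, -0.0037, 0.0118, 0, 0, -0.014], [0, -0.0001, -0.0037, 0.0118, 0, 0, -0.014], [0, -0.0, -0.0037, 0.0118, 0, 0, -0.014], [0, 0.0, -0.0037, 0.0118, 0, 0, -0.014]]
```

Request:
{"fn": "arm_command", "kwargs": {
  "targets": [
    [0, 0, -0.0037, 0.0118, 0, 0, -0.014],
    [0, 0, -0.0037, 0.0118, 0, 0, -0.014],
    [0, 0, -0.0037, 0.0118, 0, 0, -0.014],
    [0, 0, -0.0037, 0.0118, 0, 0, -0.014],
    [0, 0, 0, 0, 0, 0, 0]
  ]
}}

```text
time: 10.57
eef_pos: [555.1, 32.0, 142.7]
tcp_rot: [-0.043, 0.999, -0.001, -0.003]
force: [-1.0, 0.0, -0.7]
gripper_width: 12.5
gripper_force: 77.9
```

Request:
{"fn": "arm_command", "kwargs": {
  "targets": [
    [0, 0, 0, 0, 0, 0, 0]
  ]
}}

```text
time: 10.65
eef_pos: [556.6, 33.0, 144.5]
tcp_rot: [-0.043, 0.999, -0.0, -0.001]
force: [1.0, -0.5, -0.6]
gripper_width: 13.4
gripper_force: 77.9
```

```bash
cat > g.py <<'E'
from h import *
import sys
s,T=st()
W=robot.grab_frame('wrist')
np.savez(sys.argv[1]+'.npz',**{k:W[k] for k in('img','camera_matrix','rvec','tvec')})
c=[int(v) for v in sys.argv[2:6]]
g=cv2.resize(W['img'][c[2]:c[3],c[0]:c[1]],None,fx=float(sys.argv[6]),fy=float(sys.argv[6]),interpolation=2);cv2.imwrite('pics/'+sys.argv[1]+'.png',g[:,:,::-1])
toe=np.array(s['eef_pos'])+T@np.array([-.5,-13,103]);print('toe pred',toe.round(1))
for q,z in dict(slot=21,ring_end=31,stop_pin=33,pick_toe=toe[2],latch_b=39).items():
    for r in robot.landmark_of(W,q)[:2]: print(q,np.round(r['xy'],1),round(r['conf'],2),at(W,r['xy'],z,True).round(1))
E
python3 g.py w4 190 350 130 250 5
```

```text
t 10.65 p [556.6  33.  144.5] x [-0.996 -0.085  0.002] y [-0.085  0.996 -0.   ] z [-0.002 -0.    -1.   ] F [ 1.  -0.5 -0.6] w 13.424496908173987 77.93552756309509 j [-0.41  0.35  0.32  1.93 -0.14  0.89  1.64]
toe pred [558.   20.   41.5]
slot [278.1 208. ] 0.89 [556.3  30.9  21. ]
ring_end [146.1 106.4] 0.93 [483.5 -73.5  31. ]
ring_end [292.9 219.5] 0.69 [561.4  42.6  31. ]
stop_pin [294.3 218.7] 0.84 [560.   43.4  33. ]
pick_toe [258.4 221. ] 0.63 [561.2  17.3  41.5]
latch_b [318.8 233.3] 0.79 [567.9  62.2  39. ]
latch_b [198.3 251.6] 0.55 [591.1 -27.6  39. ]
```

View pics/w4.png

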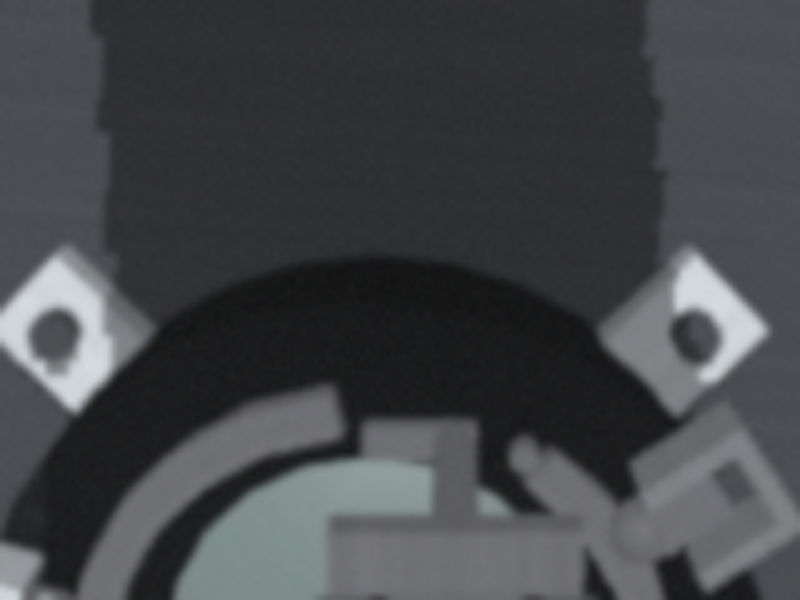

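The close view at 5x shows the ring end at (338,412), the foot from (362,440) to (478,440) just beside it, and the pin at (525,455), so the toe lies within the gap. Now I work out the relative offset.

```bash
python3 -c "
from h import *
W=dict(np.load('w4.npz'))
f=lambda x,y,z: at(W,(190+x/5,130+y/5),z,True).round(1)
print('end outer corner',f(330,384,34),'inner corner',f(347,438,34),'lower',f(345,440,28))
print('toe tip top',f(362,421,43.5),f(362,458,43.5),'mid',f(362,440,43.5),'foot heel',f(478,440,43.5))
print('pin top',f(525,452,33))
print('rim outer front',f(385,256,36))
"
```

```text
end outer corner [553.   14.5  34. ] inner corner [561.1  17.5  34. ] lower [563.4  17.   28. ]
toe tip top [555.2  19.9  43.5] [560.7  20.2  43.5] mid [558.   20.1  43.5] foot heel [556.6  36.5  43.5]
pin top [561.3  44.1  33. ]
rim outer front [532.8  21.1  36. ]
```

Request:
{"fn": "arm_command", "kwargs": {
  "targets": [
    [0, 0, 0.001, 0.004, 0, 0, 0],
    [0, 0, 0, 0.005, 0, 0, 0],
    [0, 0, 0, 0.004, 0, 0, 0],
    [0, 0, 0, 0.001, 0, 0, 0],
    [0, 0, 0, 0, 0, 0, 0]
  ]
}}

```text
time: 11.37
eef_pos: [556.4, 34.1, 130.2]
tcp_rot: [-0.043, 0.999, -0.0, -0.001]
force: [-0.2, -0.4, -0.7]
gripper_width: 12.9
gripper_force: 77.9
```

Request:
{"fn": "arm_command", "kwargs": {
  "targets": [
    [0, 0, 0, 0, 0, 0, 0]
  ]
}}

```text
time: 11.45
eef_pos: [556.9, 34.1, 130.8]
tcp_rot: [-0.043, 0.999, -0.0, -0.0]
force: [0.5, -0.7, -1.0]
gripper_width: 13.3
gripper_force: 77.9
```

Request:
{"fn": "arm_command", "kwargs": {
  "targets": [
    [0, 0, 0, 0.001, 0, 0, 0],
    [0, 0, 0, 0, 0, 0, 0]
  ]
}}

```text
time: 11.62
eef_pos: [557.2, 34.2, 130.1]
tcp_rot: [-0.043, 0.999, -0.0, 0.0]
force: [0.1, 1.0, -1.2]
gripper_width: 12.7
gripper_force: 77.9
```

Request:
{"fn": "arm_command", "kwargs": {
  "targets": [
    [0, 0, 0, 0.001, 0, 0, 0],
    [0, 0, 0, 0, 0, 0, 0]
  ]
}}

```text
time: 11.78
eef_pos: [557.0, 34.2, 129.0]
tcp_rot: [-0.043, 0.999, 0.0, -0.0]
force: [-0.3, -0.2, -0.9]
gripper_width: 13.0
gripper_force: 77.9
```

Request:
{"fn": "arm_command", "kwargs": {
  "targets": [
    [0, 0, 0, 0.001, 0, 0, 0],
    [0, 0, 0, 0, 0, 0, 0]
  ]
}}

```text
time: 11.95
eef_pos: [557.0, 34.2, 127.9]
tcp_rot: [-0.043, 0.999, -0.0, -0.0]
force: [-0.1, 0.6, -1.3]
gripper_width: 12.9
gripper_force: 77.9
```

Request:
{"fn": "arm_command", "kwargs": {
  "targets": [
    [0, 0, 0, 0.001, 0, 0, 0],
    [0, 0, 0, 0, 0, 0, 0]
  ]
}}

```text
time: 12.12
eef_pos: [556.9, 34.2, 126.9]
tcp_rot: [-0.043, 0.999, -0.0, -0.0]
force: [-0.5, 0.2, -1.0]
gripper_width: 12.9
gripper_force: 77.9
```

Request:
{"fn": "arm_command", "kwargs": {
  "targets": [
    [0, 0, 0, 0.001, 0, 0, 0],
    [0, 0, 0, 0, 0, 0, 0]
  ]
}}

```text
time: 12.28
eef_pos: [557.2, 34.2, 126.1]
tcp_rot: [-0.043, 0.999, 0.0, 0.0]
force: [-0.2, 0.1, 0.3]
gripper_width: 12.8
gripper_force: 78.3
```

Request:
{"fn": "arm_command", "kwargs": {
  "targets": [
    [0, 0, 0, 0.001, 0, 0, 0],
    [0, 0, 0, 0, 0, 0, 0]
  ]
}}

```text
time: 12.45
eef_pos: [557.5, 34.2, 126.1]
tcp_rot: [-0.043, 0.999, 0.0, 0.0]
force: [-0.4, -0.8, 4.5]
gripper_width: 12.9
gripper_force: 79.0
```

Request:
{"fn": "arm_command", "kwargs": {
  "targets": [
    [0, 0, 0, -0.0025, 0, 0, 0],
    [0, 0, -0.003, 0, 0, 0, 0],
    [0, 0, -0.003, 0, 0, 0, 0],
    [0, 0, -0.002, 0, 0, 0, 0],
    [0, 0, 0, 0, 0, 0, 0]
  ]
}}

```text
time: 12.87
eef_pos: [557.5, 25.1, 127.3]
tcp_rot: [-0.042, 0.999, -0.0, -0.0]
force: [-0.6, -0.5, -0.1]
gripper_width: 12.8
gripper_force: 78.3
```

Request:
{"fn": "arm_command", "kwargs": {
  "targets": [
    [0, 0, -0.002, 0, 0, 0, 0],
    [0, 0, -0.001, 0, 0, 0, 0],
    [0, 0, -0.001, 0, 0, 0, 0],
    [0, 0, 0, 0, 0, 0, 0]
  ]
}}

```text
time: 13.2
eef_pos: [558.1, 21.9, 127.5]
tcp_rot: [-0.043, 0.999, -0.0, -0.0]
force: [-0.6, -0.6, 0.1]
gripper_width: 12.8
gripper_force: 78.3
```

Request:
{"fn": "arm_command", "kwargs": {
  "targets": [
    [0, 0, -0.001, 0, 0, 0, 0],
    [0, 0, -0.0005, 0, 0, 0, 0],
    [0, 0, 0, 0, 0, 0, 0]
  ]
}}

```text
time: 13.45
eef_pos: [558.2, 20.6, 127.6]
tcp_rot: [-0.043, 0.999, -0.0, 0.0]
force: [-0.5, -0.3, -1.8]
gripper_width: 12.8
gripper_force: 78.3
```

Request:
{"fn": "arm_command", "kwargs": {
  "targets": [
    [0, 0, 0, -0.0015, 0, 0, 0],
    [0, 0, 0, -0.0015, 0, 0, 0],
    [0, 0, 0, -0.001, 0, 0, 0],
    [0, 0, 0, 0, 0, 0, 0]
  ]
}}

```text
time: 13.78
eef_pos: [557.9, 20.8, 131.3]
tcp_rot: [-0.043, 0.999, -0.0, -0.0]
force: [-0.9, 0.6, -4.4]
gripper_width: 13.2
gripper_force: 77.8
```

Request:
{"fn": "arm_command", "kwargs": {
  "targets": [
    [0, 0, 0, -0.002, 0, 0, 0],
    [0, 0, 0, -0.002, 0, 0, 0],
    [0, 0, 0, 0, 0, 0, 0]
  ]
}}

```text
time: 14.03
eef_pos: [558.1, 20.9, 135.6]
tcp_rot: [-0.043, 0.999, 0.0, -0.0]
force: [0.3, 0.6, -3.0]
gripper_width: 13.1
gripper_force: 77.9
```

Request:
{"fn": "arm_command", "kwargs": {
  "targets": [
    [0, 0, 0, -0.002, 0, 0, 0],
    [0, 0, 0, -0.002, 0, 0, 0],
    [0, 0, 0, -0.001, 0, 0, 0]
  ]
}}

```text
time: 14.28
eef_pos: [558.4, 21.0, 140.9]
tcp_rot: [-0.043, 0.999, 0.0, 0.0]
force: [0.0, 0.4, -4.8]
gripper_width: 13.2
gripper_force: 77.9
```

Request:
{"fn": "arm_command", "kwargs": {
  "targets": [
    [0, 0, 0, -0.002, 0, 0, 0],
    [0, 0, 0, -0.002, 0, 0, 0],
    [0, 0, 0, -0.001, 0, 0, 0]
  ]
}}

```text
time: 14.53
eef_pos: [558.8, 20.3, 146.5]
tcp_rot: [-0.043, 0.999, -0.0, 0.001]
force: [0.6, -0.4, -2.8]
gripper_width: 13.2
gripper_force: 78.3
```

```bash
python3 g.py w5 160 360 130 280 4
```

```text
t 14.53 p [558.8  20.3 146.5] x [-0.996 -0.086 -0.001] y [-0.086  0.996 -0.   ] z [ 0.001 -0.    -1.   ] F [ 0.6 -0.4 -2.8] w 13.193541610213233 78.27446579933167 j [-0.39  0.35  0.33  1.93 -0.14  0.89  1.67]
toe pred [560.6   7.4  43.5]
slot [297.7 209. ] 0.81 [559.1  33.7  21. ]
ring_end [268.  218.1] 0.96 [565.3  11.3  31. ]
ring_end [160.4 100.2] 0.57 [481.5 -75.4  31. ]
pick_toe [260.9 220.7] 0.87 [563.5   6.5  43.5]
pick_toe [281.9 254.6] 0.3 [588.8  23.9  43.5]
latch_b [335.1 232.9] 0.9 [569.9  62.2  39. ]
latch_b [215.1 249.3] 0.86 [591.4 -27.3  39. ]
```

Request:
{"fn": "arm_command", "kwargs": {
  "targets": [
    [0, 0, 0, -0.002, 0, 0, 0],
    [0, 0, 0, -0.002, 0, 0, 0]
  ]
}}

```text
time: 15.0
eef_pos: [558.0, 20.7, 149.4]
tcp_rot: [-0.043, 0.999, -0.0, -0.0]
force: [1.2, 0.1, -3.1]
gripper_width: 13.2
gripper_force: 78.3
```

Request:
{"fn": "arm_command", "kwargs": {
  "targets": [
    [0, 0, 0, -0.002, 0, 0, 0],
    [0, 0, 0, -0.002, 0, 0, 0]
  ]
}}

```text
time: 15.17
eef_pos: [558.1, 20.9, 153.9]
tcp_rot: [-0.043, 0.999, 0.0, -0.0]
force: [-0.1, 0.2, -1.7]
gripper_width: 13.0
gripper_force: 78.3
```

Request:
{"fn": "arm_command", "kwargs": {
  "targets": [
    [0, 0, 0, -0.002, 0, 0, 0],
    [0, 0, 0, 0, 0, 0, 0]
  ]
}}

```text
time: 15.33
eef_pos: [558.6, 20.9, 156.3]
tcp_rot: [-0.043, 0.999, 0.0, 0.0]
force: [0.1, -0.5, -1.3]
gripper_width: 12.7
gripper_force: 78.3
```

```bash
python3 g.py w6 160 360 130 280 4
```

```text
t 15.33 p [558.6  20.9 156.3] x [-0.996 -0.086 -0.001] y [-0.086  0.996  0.   ] z [ 0.001  0.    -1.   ] F [ 0.1 -0.5 -1.3] w 12.702346223567297 78.32100033760071 j [-0.39  0.34  0.33  1.92 -0.14  0.91  1.66]
toe pred [560.3   8.   53.3]
slot [296.6 204.4] 0.83 [557.9  33.8  21. ]
slot [276.3 256. ] 0.28 [605.   21.2  21. ]
ring_end [164.4 101.2] 0.98 [481.7 -75.2  31. ]
ring_end [268.1 223.6] 0.65 [572.8  12.2  31. ]
stop_pin [309.6 212.4] 0.67 [560.1  43.7  33. ]
pick_toe [259.2 217.5] 0.69 [560.8   5.7  53.3]
pick_toe [279.  283.1] 0.35 [613.1  24.4  53.3]
latch_b [216.4 243.7] 0.71 [590.6 -27.5  39. ]
latch_b [333.4 225.1] 0.57 [566.9  62.6  39. ]
```

View pics/w6.png

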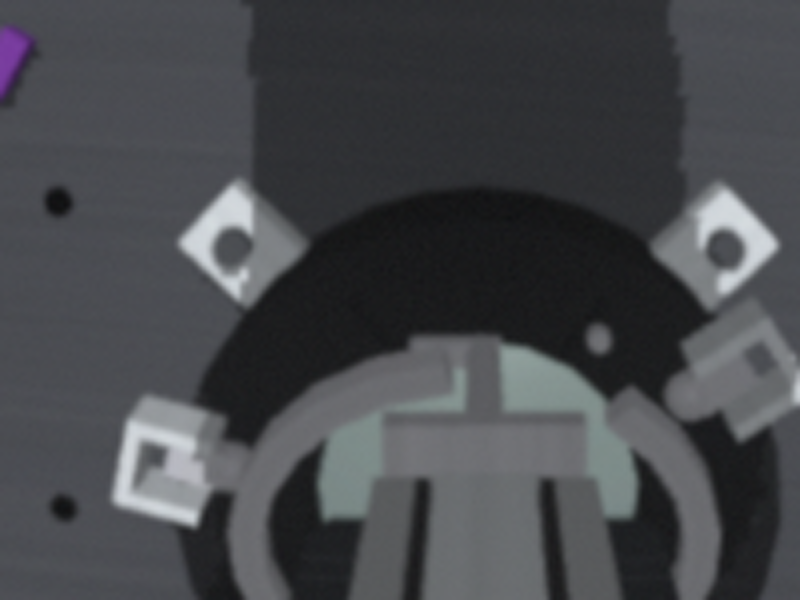

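The view at 4x shows:
- the free end lying on the foot at (440,360), well clear of the ledge
- latch a's nose at (225,465), next to the ring
- latch b's nose fully free at (688,395), with the other ring end inside it at (630,400)

Next I raise slightly more, then lower and see whether the latches hold the ring.

Request:
{"fn": "arm_command", "kwargs": {
  "targets": [
    [0, 0, 0, -0.002, 0, 0, 0],
    [0, 0, 0, -0.0015, 0, 0, 0],
    [0, 0, 0, 0, 0, 0, 0]
  ]
}}

```text
time: 15.88
eef_pos: [558.4, 20.8, 159.5]
tcp_rot: [-0.043, 0.999, 0.0, 0.0]
force: [-1.2, 0.8, -1.3]
gripper_width: 13.3
gripper_force: 78.3
```

Request:
{"fn": "arm_command", "kwargs": {
  "targets": [
    [0, 0, 0, 0.002, 0, 0, 0],
    [0, 0, 0, 0.002, 0, 0, 0],
    [0, 0, 0, 0.002, 0, 0, 0],
    [0, 0, 0, 0.002, 0, 0, 0],
    [0, 0, 0, 0, 0, 0, 0]
  ]
}}

```text
time: 16.3
eef_pos: [557.8, 20.7, 150.3]
tcp_rot: [-0.043, 0.999, -0.0, -0.001]
force: [0.0, 0.2, -0.4]
gripper_width: 13.2
gripper_force: 78.3
```

Request:
{"fn": "arm_command", "kwargs": {
  "targets": [
    [0, 0, 0, 0.002, 0, 0, 0],
    [0, 0, 0, 0.002, 0, 0, 0],
    [0, 0, 0, 0.0015, 0, 0, 0],
    [0, 0, 0, 0, 0, 0, 0]
  ]
}}

```text
time: 16.63
eef_pos: [558.1, 20.8, 145.2]
tcp_rot: [-0.043, 0.999, -0.0, -0.0]
force: [-0.1, 0.5, -1.0]
gripper_width: 13.1
gripper_force: 78.3
```

```bash
cat > k.py <<'E'
from h import *
s,T=st()
F={n:robot.grab_frame(n) for n in('wrist','scene','top')}
import pickle
pickle.dump(F,open('F.pkl','wb'))
for q in ('ring_end','ring_grip'):
    L={n:[r for r in robot.landmark_of(f,q) if r['conf']>.3] for n,f in F.items()}
    for n,f in F.items(): print(q,n,[(np.round(r['xy'],1).tolist(),round(r['conf'],2)) for r in L[n] if np.hypot(*(at(f,r['xy'],45,n=='wrist')[:2]-[601,23]))<75])
    R_={n:[ray(F[n],r['xy'],n=='wrist') for r in L[n] if np.hypot(*(at(F[n],r['xy'],45,n=='wrist')[:2]-[601,23]))<75][:1] for n in F}
    for a in (('wrist','scene'),('wrist','scene','top'),('scene','top')):
        if all(R_[n] for n in a): p,e=tri([R_[n][0] for n in a]);print(a,p.round(1),e)
E
python3 k.py
```

```text
t 16.63 p [558.1  20.8 145.2] x [-0.996 -0.086  0.001] y [-0.086  0.996 -0.   ] z [-0.001 -0.    -1.   ] F [-0.1  0.5 -1. ] w 13.053407259113355 78.33654284477234 j [-0.39  0.35  0.33  1.93 -0.14  0.89  1.67]
ring_end wrist [([267.9, 222.5], 0.65)]
ring_end scene [([306.2, 220.2], 0.76)]
ring_end top []
('wrist', 'scene') [560.3  10.6  48.6] [1.8, 1.8]
ring_grip wrist [([260.5, 224.3], 0.79)]
ring_grip scene [([306.6, 220.8], 0.82)]
ring_grip top []
('wrist', 'scene') [562.4   7.5  50.8] [0.4, 0.4]
```

Request:
{"fn": "arm_command", "kwargs": {
  "targets": [
    [0, 0, 0.003, 0, 0, 0, 0],
    [0, 0, 0.004, 0, 0, 0, 0],
    [0, 0, 0.004, 0, 0, 0, 0],
    [0, 0, 0.003, 0, 0, 0, 0],
    [0, 0, 0, 0, 0, 0, 0]
  ]
}}

```text
time: 17.5
eef_pos: [556.9, 36.3, 145.5]
tcp_rot: [-0.044, 0.999, 0.0, -0.0]
force: [0.2, 0.6, -0.5]
gripper_width: 13.3
gripper_force: 78.3
```

Request:
{"fn": "arm_command", "kwargs": {
  "targets": [
    [0, 0, 0, -0.004, 0, 0, 0],
    [0, 0, 0, -0.004, 0, 0, 0],
    [0, 0, 0, 0, 0, 0, 0]
  ]
}}

```text
time: 17.75
eef_pos: [557.9, 34.5, 154.7]
tcp_rot: [-0.043, 0.999, 0.0, 0.001]
force: [0.1, -0.0, -0.5]
gripper_width: 12.8
gripper_force: 78.3
```

```bash
python3 g.py w7 160 360 130 280 4
```

```text
t 17.75 p [557.9  34.5 154.7] x [-0.996 -0.086 -0.002] y [-0.086  0.996 -0.   ] z [ 0.002  0.    -1.   ] F [ 0.1 -0.  -0.5] w 12.833357111004489 78.34741473197937 j [-0.41  0.34  0.33  1.92 -0.14  0.9   1.64]
toe pred [559.7  21.6  51.7]
slot [277.9 206.1] 0.94 [559.7  32.4  21. ]
ring_end [148.4 104.3] 0.95 [483.7 -74.4  31. ]
ring_end [248.9 217.7] 0.91 [568.2  10.3  31. ]
stop_pin [277.6 203.3] 0.74 [554.   31.8  33. ]
stop_pin [294.5 216.2] 0.65 [563.2  45.7  33. ]
pick_toe [260.8 218.5] 0.94 [561.   20.5  51.7]
pick_toe [279.  279.9] 0.19 [609.8  37.7  51.7]
latch_b [315.7 227.4] 0.82 [568.8  62.4  39. ]
latch_b [202.5 246.1] 0.71 [592.6 -25.   39. ]
```

View pics/w7.png

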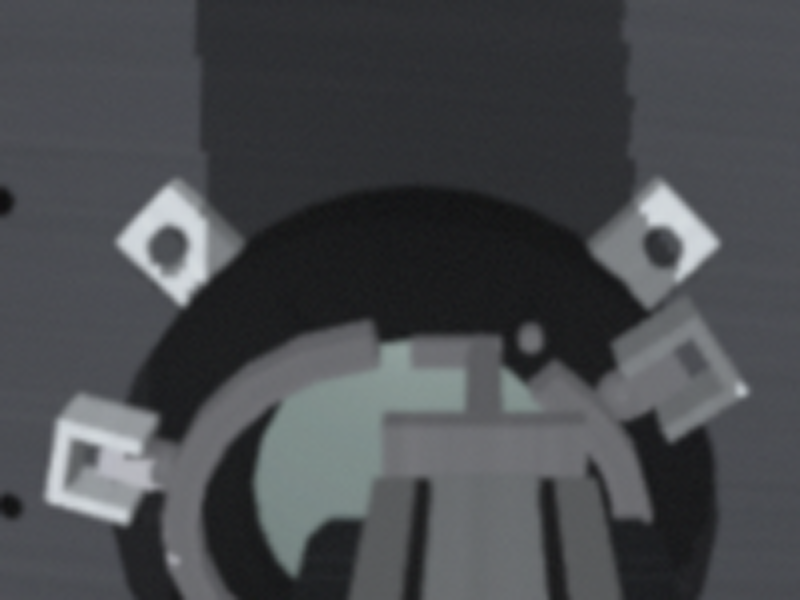

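The view at 4x shows the ring standing up on both latch noses, a at (160,465) and b at (615,390). The free end is at (378,345), off the foot, and the foot stands free in the gap at (412..490,350). The ring is out, so now I return the pick.

```bash
python3 -c "
from h import *
e=plan((556,33,212),95,3,0)
e=plan((500,-80,212),0,14,0,e)
plan((409,-284,212),-72.4,11,0,e)
"
```

```text
max 19.5 norm 19.523418045366892
[[0, 0.0003, -0.0005, -0.0195, 0, 0, -0.0], [0, 0.0003, -0.0005, -0.0195, 0, 0, -0.0], [0, 0.0003, -0.0005, -0.0195, 0, 0, -0.0]]
max 9.0 norm 9.008216204314452
[[0, 0.0047, -0.0077, 0.0, 0, 0, 0.118], [0, 0.0037, -0.0082, 0.0, 0, 0, 0.118], [0, 0.0028, -0.0086, 0.0, 0, 0, 0.118], [0, 0.0017, -0.0088, 0.0, 0, 0, 0.118], [0, 0.0007, -0.009, 0.0, 0, 0, 0.118]]
[[0, -0.0004, -0.009, 0.0, 0, 0, 0.118], [0, -0.0015, -0.0089, 0.0, 0, 0, 0.118], [0, -0.0025, -0.0087, 0.0, 0, 0, 0.118], [0, -0.0035, -0.0083, 0.0, 0, 0, 0.118], [0, -0.0045, -0.0078, 0.0, 0, 0, 0.118]]
[[0, -0.0054, -0.0072, 0.0, 0, 0, 0.118], [0, -0.0062, -0.0066, 0.0, 0, 0, 0.118], [0, -0.0069, -0.0058, 0.0, 0, 0, 0.118], [0, -0.0075, -0.0049, 0.0, 0, 0, 0.118]]
max 20.299999999999997 norm 20.3069421830675
[[0, -0.0185, -0.0083, 0.0, 0, 0, 0.115], [0, -0.0194, -0.0061, 0.0, 0, 0, 0.115], [0, -0.0199, -0.0038, 0.0, 0, 0, 0.115], [0, -0.0202, -0.0015, 0.0, 0, 0, 0.115], [0, -0.0203, 0.0008, 0.0, 0, 0, 0.115]]
[[0, -0.0201, 0.0031, 0.0, 0, 0, 0.115], [0, -0.0196, 0.0054, 0.0, 0, 0, 0.115], [0, -0.0188, 0.0076, 0.0, 0, 0, 0.115], [0, -0.0178, 0.0097, 0.0, 0, 0, 0.115], [0, -0.0166, 0.0117, 0.0, 0, 0, 0.115]]
[[0, -0.0151, 0.0135, 0.0, 0, 0, 0.115]]
```

Request:
{"fn": "arm_command", "kwargs": {
  "targets": [
    [0, 0, 0, -0.0195, 0, 0, 0],
    [0, 0, 0, -0.0195, 0, 0, 0],
    [0, 0, 0, -0.0195, 0, 0, 0]
  ]
}}

```text
time: 18.3
eef_pos: [556.4, 34.5, 212.0]
tcp_rot: [-0.043, 0.999, -0.0, -0.001]
force: [0.5, 0.4, -1.0]
gripper_width: 12.9
gripper_force: 78.4
```

Request:
{"fn": "arm_command", "kwargs": {
  "targets": [
    [0, 0.0047, -0.0077, 0, 0, 0, 0.118],
    [0, 0.0037, -0.0082, 0, 0, 0, 0.118],
    [0, 0.0028, -0.0086, 0, 0, 0, 0.118],
    [0, 0.0017, -0.0088, 0, 0, 0, 0.118],
    [0, 0.0007, -0.009, 0, 0, 0, 0.118]
  ]
}}

```text
time: 18.72
eef_pos: [536.6, -6.1, 212.0]
tcp_rot: [0.252, 0.968, -0.0, -0.0]
force: [-0.3, 0.0, -0.8]
gripper_width: 12.6
gripper_force: 78.5
```

Request:
{"fn": "arm_command", "kwargs": {
  "targets": [
    [0, -0.0004, -0.009, 0, 0, 0, 0.118],
    [0, -0.0015, -0.0089, 0, 0, 0, 0.118],
    [0, -0.0025, -0.0087, 0, 0, 0, 0.118],
    [0, -0.0035, -0.0083, 0, 0, 0, 0.118],
    [0, -0.0045, -0.0078, 0, 0, 0, 0.118]
  ]
}}

```text
time: 19.13
eef_pos: [516.7, -46.5, 211.9]
tcp_rot: [0.523, 0.853, -0.0, -0.0]
force: [-1.0, 0.2, -0.9]
gripper_width: 12.5
gripper_force: 78.5
```

Request:
{"fn": "arm_command", "kwargs": {
  "targets": [
    [0, -0.0054, -0.0072, 0, 0, 0, 0.118],
    [0, -0.0062, -0.0066, 0, 0, 0, 0.118],
    [0, -0.0069, -0.0058, 0, 0, 0, 0.118],
    [0, -0.0075, -0.0049, 0, 0, 0, 0.118]
  ]
}}

```text
time: 19.47
eef_pos: [500.8, -78.9, 212.0]
tcp_rot: [0.707, 0.707, -0.0, -0.0]
force: [-0.6, 0.5, -1.1]
gripper_width: 12.7
gripper_force: 78.5
```

Request:
{"fn": "arm_command", "kwargs": {
  "targets": [
    [0, -0.0185, -0.0083, 0, 0, 0, 0.115],
    [0, -0.0194, -0.0061, 0, 0, 0, 0.115],
    [0, -0.0199, -0.0038, 0, 0, 0, 0.115],
    [0, -0.0202, -0.0015, 0, 0, 0, 0.115],
    [0, -0.0203, 0.0008, 0, 0, 0, 0.115]
  ]
}}

```text
time: 19.88
eef_pos: [459.7, -172.1, 212.0]
tcp_rot: [0.879, 0.477, 0.0, -0.0]
force: [0.8, -0.4, -1.0]
gripper_width: 12.9
gripper_force: 78.5
```

Request:
{"fn": "arm_command", "kwargs": {
  "targets": [
    [0, -0.0201, 0.0031, 0, 0, 0, 0.115],
    [0, -0.0196, 0.0054, 0, 0, 0, 0.115],
    [0, -0.0188, 0.0076, 0, 0, 0, 0.115],
    [0, -0.0178, 0.0097, 0, 0, 0, 0.115],
    [0, -0.0166, 0.0117, 0, 0, 0, 0.115]
  ]
}}

```text
time: 20.3
eef_pos: [418.7, -264.9, 212.1]
tcp_rot: [0.978, 0.209, 0.0, -0.0]
force: [-0.5, 0.2, -1.0]
gripper_width: 12.7
gripper_force: 78.5
```

Request:
{"fn": "arm_command", "kwargs": {
  "targets": [
    [0, -0.0151, 0.0135, 0, 0, 0, 0.115],
    [0, 0, 0, 0, 0, 0, 0],
    [0, 0, 0, 0, 0, 0, 0]
  ]
}}

```text
time: 20.55
eef_pos: [410.3, -283.8, 212.1]
tcp_rot: [0.988, 0.154, -0.0, 0.0]
force: [0.5, 0.1, -1.1]
gripper_width: 12.8
gripper_force: 78.5
```

```bash
python3 -c "
from h import *
st()
e=plan((411,-283.8,134),-72.4,3,0)
plan((445,-273,134),-72.4,2,0,e)
"
```

```text
t 20.55 p [ 410.3 -283.8  212.1] x [ 0.953  0.304 -0.   ] y [ 0.304 -0.953  0.   ] z [-0. -0. -1.] F [ 0.5  0.1 -1.1] w 12.832754966253086 78.53965759277344 j [-0.33  0.2   0.94  2.03 -0.19  1.   -0.55]
max 26.0 norm 26.03407296433786
[[0, 0.0002, 0.0001, 0.026, 0, 0, 0.0], [0, 0.0002, 0.0001, 0.026, 0, 0, 0.0], [0, 0.0002, 0.0001, 0.026, 0, 0, 0.0]]
max 17.8 norm 17.83704011320264
[[0, 0.0178, -0.0, 0.0, 0, 0, -0.0], [0, 0.0178, -0.0, 0.0, 0, 0, -0.0]]
```

Request:
{"fn": "arm_command", "kwargs": {
  "targets": [
    [0, 0, 0, 0.026, 0, 0, 0],
    [0, 0, 0, 0.026, 0, 0, 0],
    [0, 0, 0, 0.026, 0, 0, 0],
    [0, 0, 0, 0, 0, 0, 0],
    [0, 0, 0, 0, 0, 0, 0]
  ]
}}

```text
time: 20.97
eef_pos: [410.5, -281.0, 132.9]
tcp_rot: [0.988, 0.156, -0.002, -0.001]
force: [-0.1, -1.2, -0.3]
gripper_width: 13.1
gripper_force: 78.5
```

Request:
{"fn": "arm_command", "kwargs": {
  "targets": [
    [0, 0.014, 0, 0, 0, 0, 0],
    [0, 0.014, 0, 0, 0, 0, 0],
    [0, 0.012, 0.0003, 0, 0, 0, 0],
    [0, 0, 0, 0, 0, 0, 0]
  ]
}}

```text
time: 21.3
eef_pos: [455.4, -269.0, 135.8]
tcp_rot: [0.987, 0.158, 0.003, 0.001]
force: [0.5, 0.2, -0.5]
gripper_width: 13.2
gripper_force: 78.5
```

Request:
{"fn": "arm_command", "kwargs": {
  "targets": [
    [0, 0.01, 0, 0, 0, 0, 0],
    [0, 0.01, 0, 0, 0, 0, 0],
    [0, 0.0095, 0, 0, 0, 0, 0],
    [0, 0, 0, 0, 0, 0, 0],
    [0, 0, 0, 0, 0, 0, 0]
  ]
}}

```text
time: 21.72
eef_pos: [478.1, -261.4, 134.0]
tcp_rot: [0.988, 0.156, -0.0, 0.0]
force: [-0.3, -0.4, -0.6]
gripper_width: 12.7
gripper_force: 78.5
```

```bash
cat > s.py <<'E'
from h import *
s,T=st()
print('to seat in tool',(T.T@(np.array([476.9,-262.9,124.2])-np.array(s['eef_pos']))).round(1))
E
python3 s.py
```

```text
t 21.72 p [ 478.1 -261.4  134. ] x [ 0.952  0.307 -0.   ] y [ 0.307 -0.952  0.   ] z [-0. -0. -1.] F [-0.3 -0.4 -0.6] w 12.73592248392896 78.51048588752747 j [-0.25  0.44  0.81  1.98 -0.41  0.89 -0.48]
to seat in tool [-1.6  1.1  9.8]
```

Request:
{"fn": "arm_command", "kwargs": {
  "targets": [
    [0, -0.0015, 0.001, 0, 0, 0, 0],
    [0, 0, 0, 0.003, 0, 0, 0],
    [0, 0, 0, 0.003, 0, 0, 0],
    [0, 0, 0, 0.002, 0, 0, 0],
    [0, 0, 0, 0, 0, 0, 0]
  ]
}}

```text
time: 22.13
eef_pos: [475.4, -263.0, 125.3]
tcp_rot: [0.988, 0.154, -0.001, -0.0]
force: [0.1, -0.5, -0.6]
gripper_width: 13.1
gripper_force: 78.5
```

Request:
{"fn": "arm_command", "kwargs": {
  "targets": [
    [0, 0, 0, 0.001, 0, 0, 0],
    [0, 0, 0, 0.001, 0, 0, 0],
    [0, 0, 0, 0, 0, 0, 0]
  ]
}}

```text
time: 22.38
eef_pos: [476.3, -263.3, 124.2]
tcp_rot: [0.988, 0.155, 0.0, 0.0]
force: [-0.5, -0.1, 0.4]
gripper_width: 13.1
gripper_force: 78.9
```

```bash
python3 s.py
```

```text
t 22.38 p [ 476.3 -263.3  124.2] x [0.952 0.306 0.   ] y [ 0.306 -0.952  0.   ] z [ 0. -0. -1.] F [-0.5 -0.1  0.4] w 13.142330340988753 78.89473915100098 j [-0.24  0.45  0.8   1.99 -0.42  0.87 -0.47]
to seat in tool [ 0.7 -0.2  0. ]
```

Request:
{"fn": "arm_command", "kwargs": {
  "newtons": 40,
  "targets": [
    [0.03, 0, 0, 0, 0, 0, 0],
    [0.05, 0, 0, 0, 0, 0, 0],
    [0.05, 0, 0, 0, 0, 0, 0],
    [0.05, 0, 0, 0, 0, 0, 0]
  ]
}}

```text
time: 22.72
eef_pos: [476.4, -263.2, 124.1]
tcp_rot: [0.988, 0.155, 0.0, 0.0]
force: [0.8, 0.7, -0.6]
gripper_width: 49.9
gripper_force: 0.0
```

Request:
{"fn": "arm_command", "kwargs": {
  "targets": [
    [0.05, 0, 0, -0.01, 0, 0, 0],
    [0.05, 0, 0, -0.025, 0, 0, 0],
    [0.05, 0, 0, -0.03, 0, 0, 0],
    [0.05, 0, 0, -0.035, 0, 0, 0],
    [0.05, -0.03, 0, 0, 0, 0, 0]
  ]
}}

```text
time: 23.13
eef_pos: [457.3, -272.6, 231.7]
tcp_rot: [0.987, 0.159, 0.007, 0.004]
force: [1.8, -1.1, 2.0]
gripper_width: 49.8
gripper_force: 0.0
```

```bash
cat > d2.py <<'E'
from h import *
st()
W=robot.grab_frame('wrist');S=robot.grab_frame('scene')
for q,z in dict(stand_seat=85,pick_grip=115,pick_collar=85).items():
    a=robot.landmark_of(W,q)[:1];b=[r for r in robot.landmark_of(S,q)[:2]]
    for r in a: print(q,np.round(r['xy'],1),round(r['conf'],2),at(W,r['xy'],z,True).round(1))
    for r in b: print('  scene',np.round(r['xy'],1),round(r['conf'],2),at(S,r['xy'],z).round(1))
    if a and b: print('  tri',tri([ray(W,a[0]['xy'],True),ray(S,b[0]['xy'])]))
# dominant handle/collar brightness box near pick
g=W['img'].mean(2)>170
n,l,stt,c=cv2.connectedComponentsWithStats(g.astype(np.uint8))
print([(stt[i].tolist(),c[i].round(1).tolist()) for i in range(1,n) if stt[i][4]>60])
E
python3 d2.py
```

```text
t 23.13 p [ 457.3 -272.6  231.7] x [0.95  0.313 0.013] y [ 0.313 -0.95   0.011] z [ 0.016 -0.006 -1.   ] F [ 1.8 -1.1  2. ] w 49.83108645074323 0.0 j [-0.35  0.25  0.93  1.95 -0.23  1.04 -0.57]
  scene [172.5 239.7] 0.71 [ 477.6 -261.2   85. ]
  scene [172.7 239.8] 0.32 [ 478.1 -261.    85. ]
pick_grip [272.1 182.9] 0.68 [ 478.2 -260.4  115. ]
  scene [168.5 231.3] 0.75 [ 476.1 -261.8  115. ]
  tri (array([ 478.77284342, -261.06911749,  118.57867712]), [0.9, 0.9])
pick_collar [275.3 178.4] 0.73 [ 476.8 -263.2   85. ]
  scene [171.  239.6] 0.61 [ 475.9 -263.7   85. ]
  scene [170.9 237.7] 0.53 [ 471.6 -262.1   85. ]
  tri (array([ 477.04455482, -263.41790791,   86.6392754 ]), [0.3, 0.3])
[([0, 0, 15, 39, 307], [4.5, 13.8]), ([18, 0, 24, 37, 425], [29.6, 21.3]), ([54, 0, 41, 31, 774], [69.8, 11.2]), ([93, 0, 22, 18, 234], [103.9, 8.5]), ([96, 34, 20, 22, 209], [105.6, 44.3]), ([34, 40, 14, 13, 94], [40.2, 46.9]), ([124, 68, 80, 87, 1322], [169.0, 112.3]), ([353, 72, 103, 112, 2586], [408.0, 123.2]), ([269, 120, 9, 9, 66], [273.1, 123.8]), ([259, 164, 33, 45, 1315], [274.8, 184.6]), ([106, 186, 76, 71, 4127], [142.7, 220.3]), ([18, 337, 12, 31, 247], [23.3, 351.0])]
```

The pick is back in its seat: the collar is found at (477,-263), z about 86. Next I move over the ring's grip.

```bash
python3 -c "
from h import *
st()
plan((568,8,215),21,14,0.05)
"
```

```text
t 23.53 p [ 448.2 -271.6  223.7] x [ 0.952  0.307 -0.001] y [ 0.307 -0.952 -0.   ] z [-0.001  0.    -1.   ] F [-0.8 -0.3  0.4] w 49.99155563534144 0.0 j [-0.35  0.25  0.93  1.96 -0.23  1.04 -0.57]
max 21.7 norm 21.73676321017205
[[0.05, 0.0143, -0.0164, 0.0006, 0, 0, -0.116], [0.05, 0.0161, -0.0146, 0.0006, 0, 0, -0.116], [0.05, 0.0177, -0.0127, 0.0006, 0, 0, -0.116], [0.05, 0.019, -0.0105, 0.0006, 0, 0, -0.116], [0.05, 0.0201, -0.0083, 0.0006, 0, 0, -0.116]]
[[0.05, 0.0209, -0.0059, 0.0006, 0, 0, -0.116], [0.05, 0.0215, -0.0034, 0.0006, 0, 0, -0.116], [0.05, 0.0217, -0.0009, 0.0006, 0, 0, -0.116], [0.05, 0.0217, 0.0016, 0.0006, 0, 0, -0.116], [0.05, 0.0213, 0.0041, 0.0006, 0, 0, -0.116]]
[[0.05, 0.0207, 0.0066, 0.0006, 0, 0, -0.116], [0.05, 0.0198, 0.0089, 0.0006, 0, 0, -0.116], [0.05, 0.0186, 0.0112, 0.0006, 0, 0, -0.116], [0.05, 0.0172, 0.0132, 0.0006, 0, 0, -0.116]]
```

Request:
{"fn": "arm_command", "kwargs": {
  "targets": [
    [0.05, 0.0143, -0.0164, 0.0006, 0, 0, -0.116],
    [0.05, 0.0161, -0.0146, 0.0006, 0, 0, -0.116],
    [0.05, 0.0177, -0.0127, 0.0006, 0, 0, -0.116],
    [0.05, 0.019, -0.0105, 0.0006, 0, 0, -0.116],
    [0.05, 0.0201, -0.0083, 0.0006, 0, 0, -0.116]
  ]
}}

```text
time: 23.95
eef_pos: [491.2, -171.0, 220.6]
tcp_rot: [0.901, 0.434, -0.001, -0.0]
force: [0.4, 0.5, -0.7]
gripper_width: 49.9
gripper_force: 0.0
```

Request:
{"fn": "arm_command", "kwargs": {
  "targets": [
    [0.05, 0.0209, -0.0059, 0.0006, 0, 0, -0.116],
    [0.05, 0.0215, -0.0034, 0.0006, 0, 0, -0.116],
    [0.05, 0.0217, -0.0009, 0.0006, 0, 0, -0.116],
    [0.05, 0.0217, 0.0016, 0.0006, 0, 0, -0.116],
    [0.05, 0.0213, 0.0041, 0.0006, 0, 0, -0.116]
  ]
}}

```text
time: 24.37
eef_pos: [534.0, -71.0, 217.4]
tcp_rot: [0.739, 0.673, -0.001, -0.0]
force: [0.2, -0.6, 0.5]
gripper_width: 50.2
gripper_force: 0.0
```

Request:
{"fn": "arm_command", "kwargs": {
  "targets": [
    [0.05, 0.0207, 0.0066, 0.0006, 0, 0, -0.116],
    [0.05, 0.0198, 0.0089, 0.0006, 0, 0, -0.116],
    [0.05, 0.0186, 0.0112, 0.0006, 0, 0, -0.116],
    [0.05, 0.0172, 0.0132, 0.0006, 0, 0, -0.116]
  ]
}}

```text
time: 24.7
eef_pos: [568.3, 8.8, 214.8]
tcp_rot: [0.565, 0.825, -0.001, -0.0]
force: [-0.5, -0.8, -1.0]
gripper_width: 49.8
gripper_force: 0.0
```

Request:
{"fn": "arm_command", "kwargs": {
  "targets": [
    [0.05, 0, 0, 0, 0, 0, 0],
    [0.05, 0, 0, 0, 0, 0, 0]
  ]
}}

```text
time: 24.87
eef_pos: [568.3, 9.4, 214.7]
tcp_rot: [0.566, 0.824, -0.001, -0.001]
force: [-0.7, -0.3, 0.3]
gripper_width: 50.1
gripper_force: 0.0
```

```bash
cat > fit2.py <<'E'
from h import *
import pickle
from scipy.optimize import minimize
src=open('fit.py').read().split('def score')[0].split("d=dict")[0]
exec('\n'.join(open('fit.py').read().split('def score')[0].splitlines()[3:]))
st()
F={n:robot.grab_frame(n) for n in('wrist','scene','top')};pickle.dump(F,open('F2.pkl','wb'))
for q in('ring_end','ring_grip','ring_centre'):
    R_={}
    for n,f in F.items():
        L=[r for r in robot.landmark_of(f,q) if r['conf']>.3 and np.hypot(*(at(f,r['xy'],45,n=='wrist')[:2]-[598,23]))<(75 if q!='ring_centre' else 20)]
        if L: R_[n]=ray(f,L[0]['xy'],n=='wrist');print(q,n,np.round(L[0]['xy'],1),round(L[0]['conf'],2),at(f,L[0]['xy'],51,n=='wrist').round(1))
    if len(R_)>1: p,e=tri(list(R_.values()));print('  ',list(R_),p.round(1),e)
# fit ring pose: centre xyz free in x,y ; yaw ; tilt
def ringpts(v,r,a,h):
    x,y,zc,yaw,tilt,td=v
    up=np.radians(td);ax=np.array([np.sin(up),-np.cos(up),0])  # rotate so direction td goes up
    Rm=R.from_rotvec(ax*np.radians(tilt)).as_matrix()
    P=pts((0,0),r,a,h,yaw);return P@Rm.T+[x,y,zc]
G={n:cv2.GaussianBlur(f['img'].astype(np.float32).mean(2),(0,0),.7) for n,f in F.items()}
def sc(v,names):
    t=0
    for n in names:
        pr=pw if n=='wrist' else proj
        s=lambda r,a,h:samp(G[n],pr(F[n],ringpts(v,r,a,h))).mean()
        A=np.arange(8,323,2)
        t+=s(np.arange(42,48),A,3)-.5*s([38.5,39.5],A,3)-.5*s([49.5,50.5],[a for a in A if abs(a-75)>14 and abs(a-305)>14],3)-.3*s(np.arange(42,48),np.arange(-26,3,2),0)+.3*s(np.arange(42,48),np.r_[7:18:2,310:323:2],3)
    return -t
def run(names,v0,free,steps):
    def f(u):
        v=np.array(v0,float);v[free]=u;return sc(v,names)
    u0=np.array(v0,float)[free];sim=np.vstack([u0]+[u0+np.eye(len(free))[i]*steps[i] for i in range(len(free))])
    r=minimize(f,u0,method='Nelder-Mead',options=dict(initial_simplex=sim,xatol=.05,fatol=.01,maxiter=600))
    v=np.array(v0,float);v[free]=r.x
    print(names,v.round(1),round(r.fun,1),'end',ringpts(v,[44.5],[8],0).round(1),'grip',ringpts(v,[44.5],[16],0).round(1),'far',ringpts(v,[44.5],[190],0).round(1));return v
v0=[602,23,42,185,13,195]
for n in (['wrist'],['wrist','scene']): 
    v=run(n,v0,[0,1,3],[3,3,4]); run(n,v,[0,1,2,3,4],[2,2,3,3,3])
E
python3 fit2.py
```

```text
t 24.87 p [568.3   9.4 214.7] x [-0.359  0.933  0.   ] y [ 0.933  0.359 -0.002] z [-0.002 -0.    -1.   ] F [-0.7 -0.3  0.3] w 50.108990144416005 0.0 j [-0.52  0.29  0.51  1.86 -0.16  1.03  0.42]
ring_end wrist [271.6 190.6] 0.62 [559.1  10.9  51. ]
ring_end scene [305.8 218.6] 0.63 [557.    9.5  51. ]
   ['wrist', 'scene'] [558.2  10.1  51.3] [1.2, 1.2]
ring_grip wrist [273.8 193.9] 0.55 [562.    8.8  51. ]
ring_grip scene [301.8 221.8] 0.75 [559.4  -2.6  51. ]
   ['wrist', 'scene'] [559.1   3.6  43.1] [4.7, 4.7]
ring_centre wrist [316.5 187.7] 0.56 [595.5  27.8  51. ]
ring_centre scene [323.6 232.8] 0.95 [607.2  21.5  51. ]
   ['wrist', 'scene'] [599.4  26.6  36.7] [1.8, 1.8]
['wrist'] [601.7  23.1  42.  184.4  13.  195. ] -132.8 end [[559.3  13.8  52. ]] grip [[561.1   7.8  52. ]] far [[643.7  33.9  32. ]]
['wrist'] [601.8  22.9  40.9 185.1  11.3 195. ] -133.4 end [[559.3  13.1  49.6]] grip [[561.1   7.1  49.6]] far [[643.9  34.3  32.2]]
['wrist', 'scene'] [602.   23.1  42.  183.7  13.  195. ] -203.1 end [[559.5  14.4  52. ]] grip [[561.2   8.4  52. ]] far [[644.1  33.3  32. ]]
['wrist', 'scene'] [602.   23.   41.3 183.6  12.2 195. ] -203.8 end [[559.3  14.3  50.7]] grip [[561.    8.3  50.7]] far [[644.3  33.2  31.9]]
```

Request:
{"fn": "arm_command", "kwargs": {
  "targets": [
    [0.026, 0.001, 0.007, 0.03, 0, 0, 0],
    [0.026, 0, 0, 0.034, 0.107, 0, 0],
    [0.026, 0, 0, 0, 0.107, 0, 0],
    [0.026, 0, 0, 0, 0, 0, 0],
    [0.026, 0, 0, 0, 0, 0, 0]
  ]
}}

```text
time: 25.88
eef_pos: [575.1, 11.4, 150.7]
tcp_rot: [0.563, 0.819, -0.088, -0.06]
force: [0.2, 0.3, -0.1]
gripper_width: 25.7
gripper_force: 0.0
```

```bash
cat > r.py <<'E'
from h import *
s,T=st()
G=np.array([561.1,7.7,51])
print('grip in tool',(T.T@(G-np.array(s['eef_pos']))).round(1),'want 0 0 18.5', 'n in tool',(T.T@np.array([.206,.055,.977])).round(3))
E
python3 r.py
```

```text
t 25.88 p [575.1  11.4 150.7] x [-0.358  0.934 -0.001] y [ 0.913  0.35  -0.211] z [-0.197 -0.076 -0.977] F [ 0.2  0.3 -0.1] w 25.693676451663908 0.0 j [-0.5   0.51  0.49  1.75 -0.18  1.15  0.42]
grip in tool [  1.7   7.  100.5] want 0 0 18.5 n in tool [-0.023  0.001 -1.   ]
```

Request:
{"fn": "arm_command", "kwargs": {
  "targets": [
    [0.026, 0.0015, 0.007, 0.025, 0, 0, 0],
    [0.026, 0, 0, 0.025, 0, 0, 0],
    [0.026, 0, 0, 0.015, 0, 0, 0],
    [0.026, 0, 0, 0, 0, 0, 0],
    [0.026, 0, 0, 0, 0, 0, 0]
  ]
}}

```text
time: 26.3
eef_pos: [566.9, 8.6, 87.9]
tcp_rot: [0.565, 0.818, -0.087, -0.06]
force: [0.9, -0.0, -0.8]
gripper_width: 26.0
gripper_force: 0.0
```

```bash
python3 r.py; python3 -c "
from h import *
W=robot.grab_frame('wrist')
for q,z in dict(ring_end=51,ring_grip=51,latch_a=39).items():
    for r in robot.landmark_of(W,q)[:2]: print(q,np.round(r['xy'],1),round(r['conf'],2),at(W,r['xy'],z,True).round(1))
"
```

```text
t 26.3 p [566.9   8.6  87.9] x [-0.355  0.935 -0.   ] y [ 0.914  0.347 -0.21 ] z [-0.197 -0.075 -0.978] F [ 0.9 -0.  -0.8] w 25.97106434405075 0.0 j [-0.48  0.58  0.47  1.79 -0.22  1.03  0.44]
grip in tool [ 1.2  2.2 37.3] want 0 0 18.5 n in tool [-0.022  0.002 -1.   ]
ring_end [285.8 244.1] 0.82 [559.9  13.1  51. ]
ring_end [166.1 282.9] 0.82 [500.6 -46.4  51. ]
ring_grip [280.6 256.8] 0.76 [560.   5.  51.]
ring_grip [158.4 278.8] 0.56 [494.8 -46.5  51. ]
latch_a [316.3 308.9] 0.84 [591.9 -24.3  39. ]
latch_a [342.4 161. ] 0.77 [569.7  62.1  39. ]
```

Request:
{"fn": "arm_command", "kwargs": {
  "targets": [
    [0.026, 0.001, 0.0018, 0.007, 0, 0, 0],
    [0.026, 0, 0, 0.006, 0, 0, 0],
    [0.026, 0, 0, 0.0045, 0, 0, 0],
    [0.026, 0, 0, 0, 0, 0, 0],
    [0.026, 0, 0, 0, 0, 0, 0]
  ]
}}

```text
time: 26.92
eef_pos: [564.2, 9.6, 68.4]
tcp_rot: [0.564, 0.819, -0.089, -0.061]
force: [0.2, -0.2, 0.1]
gripper_width: 26.4
gripper_force: 0.0
```

```bash
python3 r.py
```

```text
t 26.92 p [564.2   9.6  68.4] x [-0.356  0.934  0.   ] y [ 0.913  0.348 -0.214] z [-0.2   -0.076 -0.977] F [ 0.2 -0.2  0.1] w 26.39615017701834 0.0 j [-0.47  0.61  0.46  1.8  -0.23  1.    0.44]
grip in tool [-0.7  0.2 17.8] want 0 0 18.5 n in tool [-0.022 -0.002 -1.   ]
```

Good, so I close.

Request:
{"fn": "arm_command", "kwargs": {
  "newtons": 40,
  "targets": [
    [0.015, 0, 0, 0, 0, 0, 0],
    [0.0, 0, 0, 0, 0, 0, 0],
    [0.0, 0, 0, 0, 0, 0, 0],
    [0.0, 0, 0, 0, 0, 0, 0],
    [0.0, 0, 0, 0, 0, 0, 0]
  ]
}}

```text
time: 27.33
eef_pos: [565.1, 9.8, 69.3]
tcp_rot: [0.564, 0.819, -0.088, -0.061]
force: [-0.5, 0.6, -1.2]
gripper_width: 5.3
gripper_force: 38.4
```

```bash
python3 r.py
```

```text
t 27.33 p [565.1   9.8  69.3] x [-0.356  0.934  0.   ] y [ 0.913  0.348 -0.212] z [-0.198 -0.075 -0.977] F [-0.5  0.6 -1.2] w 5.332812009331181 38.437740330118686 j [-0.47  0.61  0.46  1.8  -0.23  1.    0.44]
grip in tool [-0.6 -0.5 18.8] want 0 0 18.5 n in tool [-0.022  0.    -1.   ]
```

Request:
{"fn": "arm_command", "kwargs": {
  "newtons": 60,
  "targets": [
    [0.0, 0, 0, 0, 0, 0, 0],
    [0.0, 0, -0.0015, -0.0065, 0, 0, 0],
    [0.0, 0, -0.0021, -0.01, 0, 0, 0],
    [0.0, 0, -0.0032, -0.015, 0, 0, 0],
    [0.0, 0, -0.0042, -0.02, 0, 0, 0]
  ]
}}

```text
time: 27.75
eef_pos: [564.1, 9.4, 122.0]
tcp_rot: [0.564, 0.819, -0.089, -0.061]
force: [-0.4, -0.6, 0.0]
gripper_width: 4.6
gripper_force: 57.9
```

Request:
{"fn": "arm_command", "kwargs": {
  "targets": [
    [0.0, 0, -0.0053, -0.025, 0, 0, 0],
    [0.0, 0, -0.0053, -0.025, 0, 0, 0],
    [0.0, 0, 0, 0, -0.1065, 0, 0],
    [0.0, 0, 0, 0, -0.1065, 0, 0],
    [0.0, 0, 0, 0, 0, 0, 0]
  ]
}}

```text
time: 28.17
eef_pos: [561.5, 6.7, 173.7]
tcp_rot: [0.569, 0.822, -0.0, -0.001]
force: [-2.0, -1.9, -1.6]
gripper_width: 4.9
gripper_force: 58.1
```

```bash
cat > t.py <<'E'
exec(open('fit2.py').read().split("v0=[602")[0].replace("('ring_end','ring_grip','ring_centre')","('ring_end','ring_grip','tray','cell')"))
E
cat > u.py <<'E'
from h import *
s,T=st()
W=robot.grab_frame('wrist');S=robot.grab_frame('scene');Tp=robot.grab_frame('top')
g=np.array(s['eef_pos'])+T@[0,0,18.8];c=g+T@[0,44.5,0];print('pred grip',g.round(1),'ring centre',c.round(1))
for q,z in dict(ring_end=g[2],ring_grip=g[2],ring_centre=g[2],tray=0).items():
    for n,f in (('wrist',W),('scene',S),('top',Tp)):
        print(q,n,[(np.round(r['xy'],1).tolist(),round(r['conf'],2),at(f,r['xy'],z,n=='wrist').round(1).tolist()) for r in robot.landmark_of(f,q)[:3] if r['conf']>.35])
# tray inner fit from top: bright region
im=Tp['img'].astype(int);m=((im.min(2)>170)).astype(np.uint8)
n,l,stt,cc=cv2.connectedComponentsWithStats(m)
for i in range(1,n):
    if stt[i][4]>1500:
        box=cv2.minAreaRect(np.argwhere(l==i)[:,::-1].astype(np.float32));cs=cv2.boxPoints(box)
        print('bright',stt[i].tolist(),'centre',at(Tp,box[0],5).round(1),[at(Tp,k,10).round(0).tolist() for k in cs])
E
python3 u.py
```

```text
t 28.17 p [561.5   6.7 173.7] x [-0.352  0.936  0.002] y [ 0.936  0.352 -0.002] z [-0.002  0.001 -1.   ] F [-2.  -1.9 -1.6] w 4.867469037703527 58.143128065858036 j [-0.51  0.34  0.5   1.91 -0.2   0.95  0.44]
pred grip [561.5   6.7 154.9] ring centre [603.1  22.4 154.9]
ring_end wrist [([278.8, 263.2], 0.75, [559.3, 11.0, 154.9]), ([172.4, 254.5], 0.71, [510.2, -3.7, 154.9])]
ring_end scene [([252.3, 224.1], 0.94, [569.9, -126.2, 154.9]), ([300.8, 110.8], 0.71, [355.8, 123.3, 154.9]), ([172.5, 237.5], 0.71, [520.2, -262.4, 154.9])]
ring_end top [([416.5, 209.9], 0.7, [508.8, -322.0, 154.9]), ([151.4, 347.4], 0.66, [253.7, 195.9, 154.9]), ([291.6, 229.9], 0.59, [473.1, -75.0, 154.9])]
ring_grip wrist [([166.4, 248.7], 0.78, [506.6, -1.9, 154.9]), ([279.6, 272.5], 0.66, [561.4, 6.5, 154.9])]
ring_grip scene [([249.9, 221.0], 0.94, [561.6, -126.6, 154.9]), ([305.8, 191.0], 0.71, [557.2, 1.3, 154.9]), ([297.8, 113.7], 0.64, [360.6, 111.8, 154.9])]
ring_grip top [([293.0, 230.7], 0.8, [471.5, -77.7, 154.9]), ([159.1, 347.8], 0.68, [252.6, 181.3, 154.9]), ([418.6, 215.2], 0.66, [498.3, -32
[... 335 characters left out ...]
0.7, 256.7], 0.41, [470.5, -259.1, 0.0])]
tray top [([146.3, 205.7], 0.7, [535.3, 250.2, 0.0])]
bright [0, 0, 560, 18, 6485] centre [1000.7  -64.4    5. ] [[1018.0, 586.0, 10.0], [1019.0, -739.0, 10.0], [977.0, -737.0, 10.0], [978.0, 585.0, 10.0]]
bright [166, 29, 216, 25, 4654] centre [921.6 -49.    5. ] [[891.0, 202.0, 10.0], [949.0, 202.0, 10.0], [948.0, -305.0, 10.0], [889.0, -303.0, 10.0]]
bright [495, 74, 65, 130, 4290] centre [ 682.9 -647.5    5. ] [[837.0, -574.0, 10.0], [837.0, -729.0, 10.0], [528.0, -713.0, 10.0], [530.0, -561.0, 10.0]]
bright [103, 166, 82, 80, 4683] centre [535.7 255.    5. ] [[475.0, 346.0, 10.0], [629.0, 319.0, 10.0], [597.0, 160.0, 10.0], [443.0, 189.0, 10.0]]
```

The ring is held level: the end and grip positions found agree with the prediction. Next I carry it over the tray.

```bash
python3 -c "
from h import *
e=plan((507,239.5,150),20.6,8,0)
plan((507,239.5,60),20.6,3,0,e)
"
```

```text
max 29.4 norm 29.76128335601161
[[0, 0.0294, 0.0034, 0.0029, 0, 0, 0.001], [0, 0.0294, 0.0034, 0.0029, 0, 0, 0.001], [0, 0.0294, 0.0034, 0.0029, 0, 0, 0.001], [0, 0.0294, 0.0034, 0.0029, 0, 0, 0.001], [0, 0.0294, 0.0033, 0.0029, 0, 0, 0.001]]
[[0, 0.0294, 0.0033, 0.0029, 0, 0, 0.001], [0, 0.0294, 0.0033, 0.0029, 0, 0, 0.001], [0, 0.0294, 0.0033, 0.0029, 0, 0, 0.001]]
max 30.0 norm 30.0
[[0, 0.0, 0.0, 0.03, 0, 0, -0.0], [0, 0.0, 0.0, 0.03, 0, 0, -0.0], [0, 0.0, 0.0, 0.03, 0, 0, -0.0]]
```

Request:
{"fn": "arm_command", "kwargs": {
  "targets": [
    [0, 0.015, 0.0017, 0, 0, 0, 0],
    [0, 0.0294, 0.0034, 0.003, 0, 0, 0],
    [0, 0.0294, 0.0034, 0.003, 0, 0, 0],
    [0, 0.0294, 0.0034, 0.003, 0, 0, 0],
    [0, 0.0294, 0.0033, 0.003, 0, 0, 0]
  ]
}}

```text
time: 29.33
eef_pos: [532.0, 140.2, 161.0]
tcp_rot: [0.568, 0.823, -0.0, -0.0]
force: [1.5, -0.2, -0.9]
gripper_width: 4.1
gripper_force: 58.2
```

Request:
{"fn": "arm_command", "kwargs": {
  "targets": [
    [0, 0.0294, 0.0033, 0.003, 0, 0, 0],
    [0, 0.0294, 0.0033, 0.003, 0, 0, 0],
    [0, 0.0294, 0.0033, 0.003, 0, 0, 0],
    [0, 0.0145, 0.0016, 0, 0, 0, 0],
    [0, 0, 0, 0, 0, 0, 0]
  ]
}}

```text
time: 29.75
eef_pos: [504.4, 245.3, 151.6]
tcp_rot: [0.564, 0.826, 0.0, -0.002]
force: [-0.3, 1.5, -0.3]
gripper_width: 4.6
gripper_force: 58.2
```

Request:
{"fn": "arm_command", "kwargs": {
  "targets": [
    [0, 0, 0, 0.025, 0, 0, 0],
    [0, 0, 0, 0.025, 0, 0, 0],
    [0, 0, 0, 0.025, 0, 0, 0],
    [0, 0, 0, 0.01, 0, 0, 0],
    [0, 0, 0, 0, 0, 0, 0]
  ]
}}

```text
time: 30.17
eef_pos: [504.5, 236.8, 64.3]
tcp_rot: [0.568, 0.823, -0.004, -0.001]
force: [-0.3, 0.1, 0.1]
gripper_width: 4.9
gripper_force: 58.2
```

```bash
cat > v.py <<'E'
from h import *
s,T=st()
W=robot.grab_frame('wrist');S=robot.grab_frame('scene')
g=np.array(s['eef_pos'])+T@[0,0,18.8];c=g+T@[0,44.5,0];print('pred grip',g.round(1),'ring centre',c.round(1))
for q,z in dict(ring_end=g[2],ring_grip=g[2],tray=0).items():
    for n,f in (('wrist',W),('scene',S)):
        print(q,n,[(np.round(r['xy'],1).tolist(),round(r['conf'],2),at(f,r['xy'],z,n=='wrist').round(1).tolist()) for r in robot.landmark_of(f,q)[:3] if r['conf']>.35])
for n,f in (('wrist',W),('scene',S)):
    im=f['img'].astype(int);m=cv2.morphologyEx((im.min(2)>(165)).astype(np.uint8),cv2.MORPH_CLOSE,np.ones((9,9)))
    k,l,stt,cc=cv2.connectedComponentsWithStats(m)
    for i in range(1,k):
        if stt[i][4]>2500:
            box=cv2.convexHull(np.argwhere(l==i)[:,::-1].astype(np.int32));q=cv2.approxPolyDP(box,8,True)[:,0]
            P=np.array([at(f,k_,12,n=='wrist')[:2] for k_ in q]);print(n,stt[i].tolist(),P.round(0).tolist(),P.mean(0).round(0))
E
python3 v.py
```

```text
t 30.17 p [504.5 236.8  64.3] x [-0.355  0.935 -0.002] y [ 0.935  0.355 -0.007] z [-0.006 -0.004 -1.   ] F [-0.3  0.1  0.1] w 4.888347890718501 58.19118611281738 j [-0.81  0.49  0.36  1.96 -0.24  0.74  0.05]
pred grip [504.3 236.8  45.5] ring centre [545.9 252.6  45.2]
ring_end wrist [([277.9, 263.8], 0.73, [501.9, 240.6, 45.5])]
ring_end scene [([298.4, 113.0], 0.73, [255.5, 189.1, 45.5]), ([250.4, 221.4], 0.7, [496.7, -96.1, 45.5]), ([137.8, 298.1], 0.68, [538.0, -366.9, 45.5])]
ring_grip wrist [([281.0, 274.2], 0.57, [505.2, 235.9, 45.5])]
ring_grip scene [([297.9, 112.1], 0.93, [251.7, 189.9, 45.5]), ([249.7, 221.4], 0.89, [495.9, -97.4, 45.5]), ([133.8, 298.9], 0.74, [535.6, -373.9, 45.5])]
tray wrist [([340.5, 230.3], 0.66, [536.7, 253.4, 0.0])]
tray scene [([380.0, 183.8], 0.85, [540.4, 249.9, -0.0]), ([320.8, 241.7], 0.41, [600.1, 25.2, 0.0])]
wrist [164, 43, 343, 254, 38894] [[632.0, 312.0], [616.0, 263.0], [489.0, 194.0], [463.0, 184.0], [445.0, 188.0], [476.0, 344.0], [540.0, 331.0]] [523. 259.]
scene [0, 0, 166, 106, 12353] [[-614.0, 65.0], [-245.0, -7.0], [-251.0, -506.0], [-755.0, -425.0], [-829.0, -298.0]] [-539. -234.]
scene [340, 148, 86, 66, 3245] [[626.0, 316.0], [598.0, 158.0], [440.0, 198.0], [469.0, 349.0]] [533. 255.]
scene [428, 313, 132, 107, 7129] [[987.0, 330.0], [1104.0, 165.0], [986.0, -26.0]] [1025.  156.]
scene [326, 356, 107, 64, 3003] [[943.0, 26.0], [951.0, -83.0], [894.0, -174.0], [893.0, 21.0]] [920. -52.]
```

Request:
{"fn": "arm_command", "kwargs": {
  "targets": [
    [0, 0, 0, 0.012, 0, 0, 0],
    [0, 0, 0, 0.01, 0, 0, 0],
    [0, 0, 0, 0.005, 0, 0, 0],
    [0, 0, 0, 0.002, 0, 0, 0],
    [0, 0, 0, 0, 0, 0, 0]
  ]
}}

```text
time: 30.98
eef_pos: [505.4, 238.6, 36.5]
tcp_rot: [0.567, 0.823, -0.002, -0.001]
force: [0.4, 0.3, -1.8]
gripper_width: 4.3
gripper_force: 58.2
```

Request:
{"fn": "arm_command", "kwargs": {
  "targets": [
    [0, 0, 0, 0.001, 0, 0, 0],
    [0, 0, 0, 0.001, 0, 0, 0],
    [0, 0, 0, 0, 0, 0, 0]
  ]
}}

```text
time: 31.23
eef_pos: [506.6, 239.2, 36.0]
tcp_rot: [0.567, 0.823, -0.0, -0.0]
force: [-0.0, -0.1, -1.0]
gripper_width: 4.3
gripper_force: 58.2
```

Request:
{"fn": "arm_command", "kwargs": {
  "targets": [
    [0, 0, 0, 0.001, 0, 0, 0],
    [0, 0, 0, 0, 0, 0, 0]
  ]
}}

```text
time: 31.4
eef_pos: [506.6, 239.3, 35.0]
tcp_rot: [0.567, 0.823, -0.0, -0.0]
force: [-0.8, 0.6, -0.4]
gripper_width: 4.3
gripper_force: 58.2
```

```bash
python3 -c "
from h import *
st()"
```

```text
t 31.4 p [506.6 239.3  35. ] x [-0.356  0.934  0.   ] y [ 0.934  0.356 -0.001] z [-0.001 -0.    -1.   ] F [-0.8  0.6 -0.4] w 4.343858912970592 58.18135040346533 j [-0.79  0.54  0.33  1.96 -0.27  0.68  0.07]
```

Request:
{"fn": "arm_command", "kwargs": {
  "targets": [
    [0, 0, 0, 0.001, 0, 0, 0],
    [0, 0, 0, 0.001, 0, 0, 0],
    [0, 0, 0, 0, 0, 0, 0]
  ]
}}

```text
time: 31.65
eef_pos: [506.3, 239.1, 32.8]
tcp_rot: [0.567, 0.823, -0.001, -0.0]
force: [-0.2, 0.3, -1.2]
gripper_width: 4.5
gripper_force: 58.2
```

Request:
{"fn": "arm_command", "kwargs": {
  "targets": [
    [0, 0, 0, 0.001, 0, 0, 0],
    [0, 0, 0, 0.001, 0, 0, 0],
    [0, 0, 0, 0, 0, 0, 0]
  ]
}}

```text
time: 31.9
eef_pos: [506.2, 239.1, 30.7]
tcp_rot: [0.567, 0.823, -0.001, -0.0]
force: [-0.7, -0.3, -0.9]
gripper_width: 4.5
gripper_force: 58.2
```

Request:
{"fn": "arm_command", "kwargs": {
  "targets": [
    [0, 0, 0, 0.0007, 0, 0, 0],
    [0, 0, 0, 0, 0, 0, 0]
  ]
}}

```text
time: 32.07
eef_pos: [506.3, 239.1, 30.1]
tcp_rot: [0.567, 0.823, -0.001, -0.0]
force: [0.3, 0.6, -0.4]
gripper_width: 4.7
gripper_force: 58.2
```

Request:
{"fn": "arm_command", "kwargs": {
  "targets": [
    [0, 0, 0, 0.0005, 0, 0, 0],
    [0, 0, 0, 0.0005, 0, 0, 0],
    [0, 0, 0, 0, 0, 0, 0]
  ]
}}

```text
time: 32.32
eef_pos: [506.5, 239.2, 29.6]
tcp_rot: [0.567, 0.823, -0.0, -0.0]
force: [-1.6, -0.5, 1.9]
gripper_width: 4.4
gripper_force: 60.2
```

Request:
{"fn": "arm_command", "kwargs": {
  "targets": [
    [0, 0, 0, 0.0007, 0, 0, 0],
    [0, 0, 0, 0, 0, 0, 0]
  ]
}}

```text
time: 32.48
eef_pos: [506.5, 239.2, 29.5]
tcp_rot: [0.567, 0.823, -0.0, -0.001]
force: [-3.5, -0.6, 8.2]
gripper_width: 4.2
gripper_force: 62.9
```

Request:
{"fn": "arm_command", "kwargs": {
  "targets": [
    [0, 0, 0, 0.0007, 0, 0, 0],
    [0, 0, 0, 0, 0, 0, 0]
  ]
}}

```text
time: 32.65
eef_pos: [506.5, 239.2, 29.5]
tcp_rot: [0.568, 0.823, -0.001, -0.001]
force: [-4.1, -2.0, 12.2]
gripper_width: 4.6
gripper_force: 65.3
```

Request:
{"fn": "arm_command", "kwargs": {
  "newtons": 20,
  "targets": [
    [0, 0, 0, -0.002, 0, 0, 0],
    [0, 0, 0, 0, 0, 0, 0],
    [0.01, 0, 0, 0, 0, 0, 0],
    [0.02, 0, 0, 0, 0, 0, 0],
    [0.024, 0, 0, 0, 0, 0, 0]
  ]
}}

```text
time: 33.07
eef_pos: [506.3, 239.2, 29.5]
tcp_rot: [0.567, 0.823, -0.001, -0.0]
force: [-0.6, 0.1, -0.4]
gripper_width: 24.0
gripper_force: 0.0
```

Request:
{"fn": "arm_command", "kwargs": {
  "targets": [
    [0.024, 0, 0, 0, 0, 0, 0],
    [0.024, 0, 0, 0, 0, 0, 0]
  ]
}}

```text
time: 33.23
eef_pos: [506.4, 239.1, 29.6]
tcp_rot: [0.567, 0.823, -0.001, -0.0]
force: [-1.0, -1.0, -0.4]
gripper_width: 24.1
gripper_force: 0.0
```

Request:
{"fn": "arm_command", "kwargs": {
  "targets": [
    [0.024, 0, 0, -0.01, 0, 0, 0],
    [0.024, 0, 0, -0.03, 0, 0, 0],
    [0.024, 0, 0, -0.04, 0, 0, 0],
    [0.024, 0, 0, -0.04, 0, 0, 0],
    [0.024, 0, 0, -0.04, 0, 0, 0]
  ]
}}

```text
time: 33.65
eef_pos: [506.2, 238.7, 191.9]
tcp_rot: [0.568, 0.823, -0.001, -0.0]
force: [0.1, 1.2, 0.4]
gripper_width: 24.1
gripper_force: 0.0
```

Request:
{"fn": "arm_command", "kwargs": {
  "targets": [
    [0.024, 0, 0, -0.02, 0, 0, 0],
    [0.024, 0, 0, 0, 0, 0, 0],
    [0.024, 0, 0, 0, 0, 0, 0],
    [0.024, 0, 0, 0, 0, 0, 0]
  ]
}}

```text
time: 33.98
eef_pos: [505.8, 238.9, 209.3]
tcp_rot: [0.567, 0.823, -0.001, -0.001]
force: [-0.8, -0.3, -0.5]
gripper_width: 24.2
gripper_force: 0.0
```

```bash
cat > fin.py <<'E'
from h import *
exec(open('fit.py').read().split('def score')[0].split('\n',3)[3])
st()
F={n:robot.grab_frame(n) for n in('wrist','scene','top')}
for q,z in dict(ring_end=8,ring_grip=8,ring_centre=8,pick_grip=115,pick_collar=85,lens_cap=0,screw_box=0).items():
    for n,f in F.items(): print(q,n,[(np.round(r['xy'],1).tolist(),round(r['conf'],2),at(f,r['xy'],z,n=='wrist').round(1).tolist()) for r in robot.landmark_of(f,q)[:4] if r['conf']>.3 and (not q.startswith('ring') or np.hypot(*(at(f,r['xy'],z,n=='wrist')[:2]-[540,250]))<80)])
f=F['wrist'];c=proj
# is the cell empty? ring brightness at ledge radius in top view
g=F['top']['img'].astype(float).mean(2).astype(np.float32)
print('cell ledge brightness',np.median(samp(g,proj(F['top'],pts((601.5,23),[44,45,46],np.arange(90,290,4),32,185)))))
W=F['wrist'];xy=pw(W,np.array([[545,253,8.]]))[0].astype(int);print('tray px',xy)
cv2.imwrite('pics/fin.png',W['img'][:,:,::-1])
g=W['img'].astype(np.float32).mean(2)
from scipy.optimize import minimize
g=cv2.GaussianBlur(g,(0,0),.7)
def sc(v,z=11):
    s=lambda r,a,zz:samp(g,pw(W,pts(v[:2],r,a,zz,v[2]))).mean()
    A=np.arange(8,323,3);return s(np.arange(42,48),A,z)-.5*s([37,38,39],A,5)-.5*s([50,51,52],A,5)
for z in (8,11,14,17):
    r=min((minimize(sc,[x,y,a],args=(z,),method='Nelder-Mead',options=dict(initial_simplex=[[x,y,a],[x+4,y,a],[x,y+4,a],[x,y,a+8]])) for x in(540,550) for y in(247,257) for a in(175,185,195)),key=lambda r:r.fun);print(z,r.x.round(1),round(r.fun,1))
E
python3 fin.py
```

```text
t 33.98 p [505.8 238.9 209.3] x [-0.356  0.934  0.   ] y [ 0.934  0.356 -0.002] z [-0.002 -0.001 -1.   ] F [-0.8 -0.3 -0.5] w 24.213770218573007 0.0 j [-0.88  0.27  0.42  1.88 -0.13  1.02 -0.04]
ring_end wrist [([280.9, 182.1], 0.62, [504.3, 243.0, 8.0])]
ring_end scene [([367.0, 175.4], 0.55, [506.3, 233.9, 8.0])]
ring_end top [([150.8, 215.2], 0.93, [512.8, 237.7, 8.0])]
ring_grip wrist [([281.5, 189.1], 0.79, [507.4, 236.5, 8.0])]
ring_grip scene [([366.3, 175.3], 0.6, [505.1, 232.6, 8.0])]
ring_grip top [([156.0, 218.1], 0.82, [506.0, 225.9, 8.0])]
ring_centre wrist []
ring_centre scene [([382.6, 185.2], 0.69, [551.3, 246.7, 8.0])]
ring_centre top [([143.7, 200.2], 0.93, [547.4, 253.9, 8.0])]
pick_grip wrist [([280.7, 183.2], 0.67, [496.5, 263.6, 115.0])]
pick_grip scene [([168.0, 232.1], 0.71, [477.3, -263.3, 115.0])]
pick_grip top [([380.9, 226.7], 0.63, [477.3, -261.6, 115.0]), ([377.3, 227.5], 0.42, [475.8, -254.1, 115.0])]
pick_collar wrist []
pick_collar scene [([169.9, 241.0], 0.7, [477.8, -266.8, 85.0])]
pick_collar top [([377.4, 227.5], 0.68, [476.1, -262.4, 85.0])]
lens_cap wrist [([145.4, 255.8], 0.77, [386.4, 103.4, 0.0])]
lens_cap scene [([298.4, 167.6], 0.83, [388.4, 104.2, 0.0]), ([314.8, 220.0], 0.68, [544.7, 47.3, 0.0])]
lens_cap top [([209.3, 270.7], 0.85, [383.7, 106.3, 0.0])]
screw_box wrist [([279.7, 354.4], 0.43, [585.0, 27.2, 0.0])]
screw_box scene [([213.1, 201.2], 0.61, [371.0, -131.9, -0.0])]
screw_box top [([313.8, 272.1], 0.71, [376.3, -134.3, 0.0])]
cell ledge brightness 41.91927
tray px [322 187]
8 [549.9 253.5 182. ] -41.0
11 [549.8 253.6 181.7] -39.2
14 [549.6 253.6 180.9] -36.8
17 [549.5 253.7 180. ] -33.6
```

```bash
python3 -c "
from bench import robot
print(robot.sign_off())"
```

```text
the job is handed in; nothing more can be done
None
```

The ring came out past both latches, the pick hangs back in its fork, and the ring lies flat in the white tray; the job was handed in at about 35 s (no verdict came back), with the final state checked by camera measurements rather than by eye.

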